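# Set and lock the length stop of a tacking jig, then bring the bar up to it

### The job

Set up the tacking jig: slide the blue stop collar along its rod until the collar end that faces the bar lines up with the yellow mark, then fold the red cam lever fully down to lock it there. Then push the rust-brown bar along its trough until its end rests against the stop, with the stop still on the mark, and leave the other things on the bench where they are.

Things in the scene. Friction and masses are not known exactly. Their poses are not given: they have to be found in the camera images.
- jig: tacking jig, fixed to the bench: grey base plate 540 mm along its y axis, 210 mm across, 12 mm thick, with stop rod, V trough and fume pipe along y. Origin on the bench under the middle of the stop rod; x points away from the robot, y along the rod to the robot's left, z up; the jig may be turned up to 13 degrees. End brackets 12 mm thick at y = -245 and 245 mm, x = -15 to 60 mm
- rod_mid (a point): middle of the aluminium stop rod: 20 mm diameter, along the jig's y, 100 mm above the bench at jig x = 0, free between y = -235 and 235 mm
- pipe_mid (a point): middle of the fume extraction pipe, fixed above and behind the rod: 60 mm diameter, parallel to the rod, axis 260 mm above the bench at jig x = 42 mm, over the jig's whole length. Its front edge is only 12 mm behind the rod axis, so the stop's lever is reached at a slant from the robot's side
- trough_mid (a point): middle of the angle-iron V trough's inner bottom line, 33 mm above the bench: trough along the jig's y at jig x = -85 mm, from y = -250 to 210 mm, open at both ends, edges 42 mm apart and 54 mm above the bench. A low steel nest for tabs, 50 mm high, stands against its front near y = -50 mm
- mark: yellow painted line, 4 mm wide, round the stop rod; origin on the rod axis, in the middle of the line's width; axes as the jig's. It lies to the -y (right-hand) side of the collar
- stop_face (a point): centre of the stop's face, over the trough's line, 51 mm above the bench; axes as the jig's. The blue collar (36 mm along the rod, 44 x 40 mm across) slides with about 2 N while the lever is up. Its steel arm and pad (22 mm wide, 8 mm thick, 46 to 96 mm above the bench) reach over the trough. The face looks to -y, flush with the collar's front end, 18 mm to -y of the collar's and lever's middle
- lever_grip (a point): place to pinch the red cam lever on the collar: 58 mm from its hinge, mid-width. Lever 75 mm long from the hinge, 16 mm wide along the rod, 11 mm thick. The hinge is parallel to the rod, straight above the rod axis, 127 mm above the bench, at the middle of the collar's length
- lever (a joint): angle of the cam lever about its hinge, rad: 0 = upright (stop free), growing as it folds down towards the robot (jig's -x), 1.5 = fully down, nearly level (stop locked). From about 0.6 on it is stiff (2 to 3 N at the grip) as the cam bites; past 1.3 it goes over centre and stays down by itself, short of that it may spring back
- bar: solid rust-brown steel round bar, 25 mm diameter, 120 mm long, about 0.46 kg, lying in the trough on the jig's -y side of the stop; origin at its middle (51 mm above the bench), y along the bar. It slides in the trough with some 3 to 6 N. If the stop is not locked the bar pushes it along; locked, the stop withstands 20 N and more
- clamp: bystander: loose steel bar clamp lying flat, 320 mm along its x, 150 mm across, 28 mm high; origin on the bench under its middle
- hammer: bystander: hammer lying on the bench to the robot's right, some 300 mm long along its x
- hub: bystander: machined steel ring, 92 mm outside diameter, 38 mm high, lying flat; origin at the centre of its underside
- knife: bystander: yellow utility knife lying flat behind the jig, about 140 mm long along its x, 24 mm high
Things that resemble listed ones, but are neither listed nor needed, are in the scene too. Several things have the shape of the bar; the one meant has the colours described above.

How it is judged:
By the outcome, as a careful person would: the job done as asked, in the order asked, and still so for the second after the job is handed in, with the robot touching nothing.
It also fails if it takes over 61 s, if anything falls off the work surface, if the arm or the gripper's body presses on something with over 40 N, if the wrist force passes 120 N, or if a joint passes its speed limit or range.

### The arm

A 6-joint arm with a two-finger parallel gripper is mounted at the origin on the work surface. World frame = base frame: x ahead of the robot, y to its left, z up, the work surface at z = 0. Lengths are in m, angles in rad, forces in N, time in s.
With the tool pointing down it reaches from about 0.425 to 0.925 m from the base axis. Payload 12.5 kg.
Tool frame: the origin (TCP) lies at the very end of the fingers, on their centre line; the grasp point (between the pads) lies 19 mm behind it; z points along the fingers, y is the direction in which the jaws open and shut (so a half turn about z gives the same grasp; the last joint's range is limited). The gripper opens to 85 mm and grips with 20 to 120 N. Pads are 22 mm wide; open, the fingers measure 114 mm over their backs; the gripper's body (76 mm by 85 mm) begins 54 mm behind the grasp point. The pads swing forward as they close: fully open they stand 13 mm farther back than shut.
Start: joints at [-1.262, 0.491, 1.559, -0, 1.092, -0.106], TCP at [0.252, -0.572, 0.231] pointing down, gripper open.
Joint ranges: [-3.1, 3.1], [-0.84, 2.19], [0.05, 2.79], [-1.13, 4.28], [0.06, 2.93], [-2.69, 2.69]. Speed limits (rad/s): [2.22, 2.22, 2.79, 3.14, 3.14, 3.14].

### API

Orientations are given as a rotation vector (axis times angle).
In Python, from rig import bot gives the robot as it stands.
- The arm moves only by the tool send_rows, never from a script. Its arguments are lists of equal length, an entry for each row: "grip": the opening, from 0 (shut) to 1 (fully open); "offset": the shift along the tool's x, y, z in m, a list of three; "rot": the turn, a rotation vector about the tool's x, y, z in rad, a list of three. A call has exactly 8 rows; each row shifts and turns the commanded pose from where the row before left it, along the tool's axes as they then stand; what a row does not reach is not made up. A row lasts 1/8 s, in which the tool goes at most 62.5 mm and 10.7 degrees, less where a joint would pass 70% of its speed; a pose out of reach is approached as far as the arm can. A call with a gripper value outside its range is refused whole. The fingers move at their own pace and stop on an object; "force" is the grip in N (left out, the last holds). Time passes only in rows, so rows that do not move let the fingers close, or fill a call up. It gives the time, the measured TCP pose, the force and the opening at its end, in the units of the state.
- bot.read_state(): the state, without advancing time (a new reading comes with each control period).
- bot.get_image(name): name is "scene" or "side" or "wrist"; returns a dict with "image" (480x640x3 uint8, blue, green, red), "fx", "fy", "cx", "cy" (pixels), "position" and "rotation" of the camera in the world. Camera axes: x right, y down, z forward; pixel columns grow to the right and rows downward; lengths in m; the calibration is good to about 2 mm. The wrist camera is an equidistant fisheye: a pixel r from the principal point sees the ray r / f radians off the axis. A picture is of the moment at which its call begins. There is no depth.
- bot.hand_in(): hands the job in, once; it reports no verdict.
The state is a dict: "clock": time; "joint_positions": joint angles; "joint_velocities": joint speeds; "joint_efforts": joint torques, N m; "position": TCP position; "ee_rot": TCP orientation; "force": force on the tool from outside, world axes, zero at the start; "torque": the same for the moment, N m; "finger_gap": finger opening in m.
Only numpy, scipy, OpenCV 4.12 (cv2) and the standard library are available. Lean on these libraries where they do the work, as an engineer would, in place of code of your own. Each camera call takes 0.05 s, during which the arm holds its last target.

## Working session

There is one attempt and no reset: what is moved stays moved. The work goes in short steps, Python scripts to look and compute and a tool call to move; the robot and the scene stay as the last step left them, time stands still between calls to the robot, and variables do not carry over. Pictures are saved under pics/ and viewed, and the job is handed in when it is done.

Besides the shell and the picture viewer there is one more tool, called after "Emit:" as name(argument=value, ...) on one line, values as JSON. send_rows: Moves the arm, as the interface text tells. Its arguments: {"type":"object","properties":{"grip":{"type":"array","items":{"type":"number"}},"offset":{"type":"array","items":{"type":"array","items":{"type":"number"}}},"rot":{"type":"array","items":{"type":"array","items":{"type":"number"}}},"force":{"type":"number"}},"required":["grip","offset","rot"]}

```bash
mkdir -p pics; ls
python3 - <<'E'
from rig import bot
import cv2
s=bot.read_state();print({k:(s[k]) for k in ('clock','position','ee_rot','finger_gap')})
import pickle
d={}
for n in ('scene','side','wrist'):
    g=bot.get_image(n);d[n]=g;cv2.imwrite(f'pics/{n}0.png',g['image']);print(n,g['fx'],g['cx'],g['cy'],g['position'],g['rotation'])
pickle.dump(d,open('im0.pkl','wb'))
E
```

```text
pics
{'clock': 0.0, 'position': array([ 0.2518161 , -0.57176975,  0.23072722]), 'ee_rot': array([-3.07318358e+00, -6.46674952e-01,  1.76271215e-04]), 'finger_gap': 0.08556913042052974}
scene 466.1718095684703 322.86168281020406 242.9878373562834 [ 0.2408585  -0.58868047  1.223887  ] [-2.49505736  0.57557783 -0.19367198]
side 609.3099475884163 310.4684914498225 237.9316627506012 [-0.28918346  0.83971163  1.57821788] [-1.0552005   2.5083522  -0.90592833]
wrist 371.64829954431775 312.1676009680993 245.5353001771217 [ 0.31926023 -0.54189752  0.37330372] [ 2.41581105 -1.5756842  -0.23867755]
```

View pics/scene0.png

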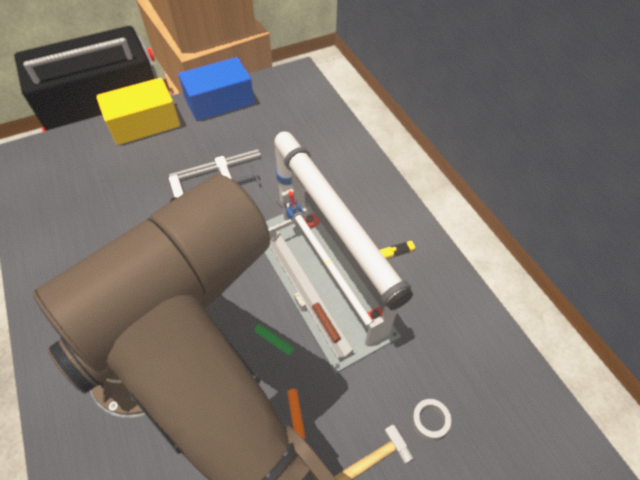

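View pics/side0.png

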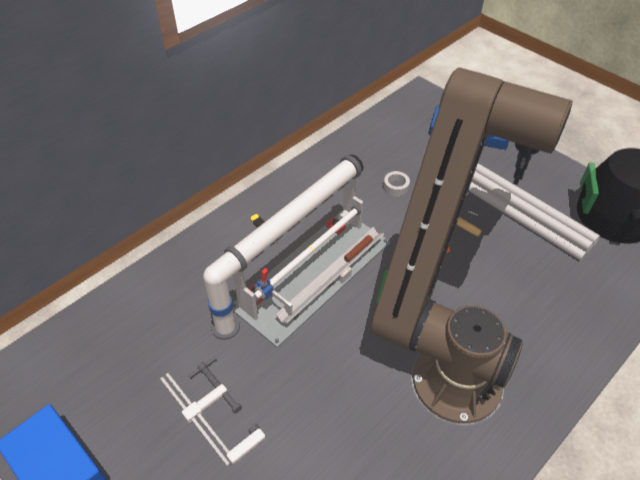

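View pics/wrist0.png

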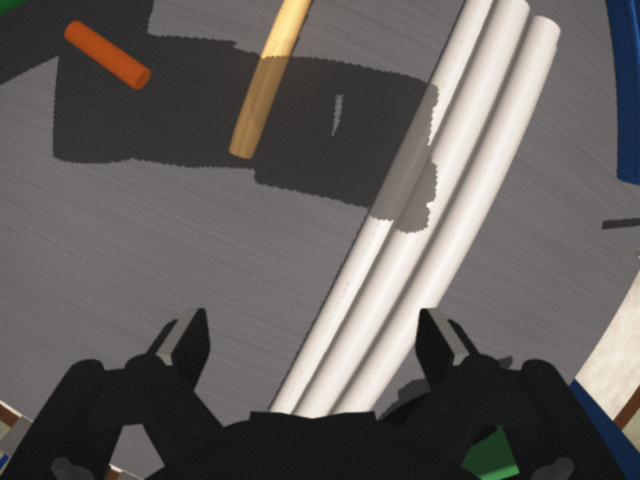

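The scene and side views both show the jig: collar near scene (295,211) and side (264,290), mark near side (312,247), and rust bar near scene (327,322). The wrist view shows only the pipes and hammer. I'll enlarge crops next.

Run:
```python
import pickle,cv2
d=pickle.load(open('im0.pkl','rb'))
a=d['scene']['image'][180:380,250:420];cv2.imwrite('pics/sc.png',cv2.resize(a,None,fx=3,fy=3,interpolation=cv2.INTER_CUBIC))
a=d['side']['image'][150:350,200:400];cv2.imwrite('pics/si.png',cv2.resize(a,None,fx=3,fy=3,interpolation=cv2.INTER_CUBIC))
```

```text
(no output)
```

View pics/sc.png

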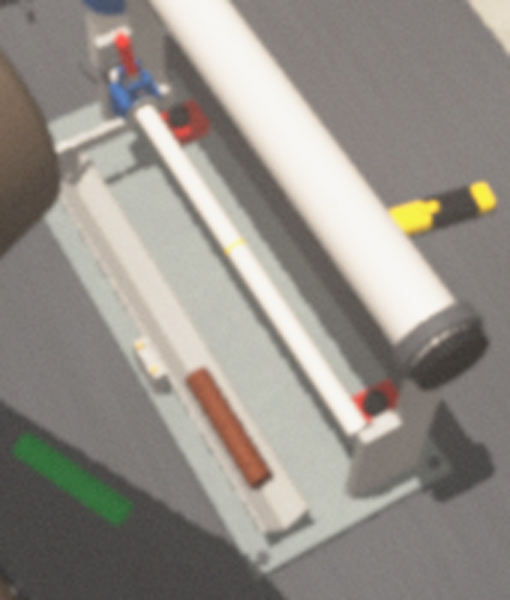

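View pics/si.png

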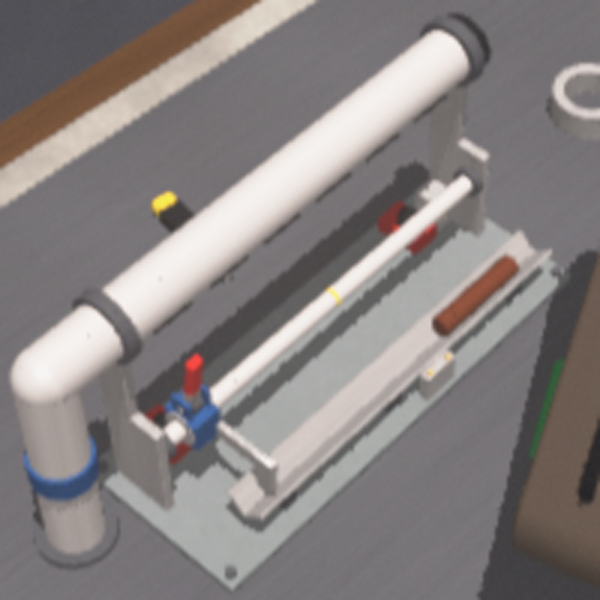

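```bash
cat > h.py <<'E'
import numpy as np,cv2,pickle
from scipy.spatial.transform import Rotation as R
def ray(g,u,v):
    u=np.float64(u);x=(u-g['cx'])/g['fx'];y=(v-g['cy'])/g['fy']
    d=R.from_rotvec(g['rotation']).apply([x,y,1.]) if np.array(g['rotation']).size==3 else np.array(g['rotation'])@[x,y,1]
    return np.array(g['position']),d/np.linalg.norm(d)
def fray(g,u,v):
    x=(u-g['cx'])/g['fx'];y=(v-g['cy'])/g['fy'];r=np.hypot(x,y)
    d=np.array([np.sin(r)*x/r,np.sin(r)*y/r,np.cos(r)])
    return np.array(g['position']),R.from_rotvec(g['rotation']).apply(d)
def onz(rr,z):
    o,d=rr;return o+d*(z-o[2])/d[2]
def two(r1,r2):
    A=np.stack([r1[1],-r2[1]],1);t=np.linalg.lstsq(A,r2[0]-r1[0],rcond=None)[0]
    p=r1[0]+t[0]*r1[1];q=r2[0]+t[1]*r2[1];return (p+q)/2,np.linalg.norm(p-q)
def cent(m,box):
    x0,y0,x1,y1=box;w=m[y0:y1,x0:x1].astype(float);ys,xs=np.nonzero(w)
    return xs.mean()+x0,ys.mean()+y0,len(xs)
def proj(g,p):
    c=R.from_rotvec(g['rotation']).inv().apply(np.array(p)-g['position']);return g['cx']+g['fx']*c[0]/c[2],g['cy']+g['fy']*c[1]/c[2]
E
python3 - <<'E'
from h import *
d=pickle.load(open('im0.pkl','rb'));S=d['side'];C=d['scene']
def hsv(g):return cv2.cvtColor(g['image'],cv2.COLOR_BGR2HSV)
def msk(g,lo,hi):return cv2.inRange(hsv(g),lo,hi)>0
ys=msk(S,(20,60,120),(35,255,255));yc=msk(C,(20,60,120),(35,255,255))
a=cent(ys,(300,235,325,260));b=cent(yc,(315,250,340,275));print('mark',a,b,two(ray(S,*a[:2]),ray(C,*b[:2])),onz(ray(S,*a[:2]),.108),onz(ray(C,*b[:2]),.109))
si=lambda x,y:(200+(x-1)/3,150+(y-1)/3)
sc=lambda x,y:(250+(x-1)/3,180+(y-1)/3)
for n,p in (('FL',(232,590)),('BL',(107,484)),('FR',(564,275)),('BR',(484,219))):print(n,onz(ray(S,*si(*p)),.012))
for n,p in (('FR',(262,575)),('BRscene',(452,462))):print('scene',n,onz(ray(C,*sc(*p)),.012))
for n,z,ps in (('rod',.1,[(180,430),(232,388),(290,336),(400,247),(460,190)]),):
  for p in ps: print(n,onz(ray(S,*si(*p)),z+.0))
for p in [(142,112),(234,244),(352,428)]: print('rodC',onz(ray(C,*sc(*p)),.1))
red=lambda g:(msk(g,(0,150,90),(6,255,255))|msk(g,(174,150,90),(180,255,255)))
rb=lambda g:msk(g,(0,90,40),(12,255,200))
blu=lambda g:msk(g,(105,120,50),(125,255,255))
a=cent(red(S),(255,262,272,285));b=cent(red(C),(285,188,300,206));print('lever',a,b,two(ray(S,*a[:2]),ray(C,*b[:2])))
a=cent(blu(S),(253,272,275,302));b=cent(blu(C),(284,200,306,222));print('collar',a,b,two(ray(S,*a[:2]),ray(C,*b[:2])))
a=cent(rb(S),(340,230,375,265));b=cent(rb(C),(310,300,342,345));print('bar',a,b,two(ray(S,*a[:2]),ray(C,*b[:2])),onz(ray(S,*a[:2]),.055),onz(ray(C,*b[:2]),.055))
E
```

```text
mark (np.float64(310.9230769230769), np.float64(247.84615384615384), 13) (np.float64(327.0833333333333), np.float64(261.8333333333333), 12) (array([0.56993717, 0.01744244, 0.10740217]), np.float64(0.0026889405259784677)) [0.57109077 0.01780105 0.108     ] [0.56811735 0.01597508 0.109     ]
FL [0.43182295 0.29255322 0.012     ]
BL [0.61155731 0.30110905 0.012     ]
FR [ 0.4678149  -0.23744652  0.012     ]
BR [ 0.58642257 -0.23512277  0.012     ]
scene FR [ 0.46853702 -0.24704259  0.012     ]
scene BRscene [ 0.67541567 -0.2294056   0.012     ]
rod [0.55917233 0.24001546 0.1       ]
rod [0.56108319 0.16945787 0.1       ]
rod [0.56811988 0.0831626  0.1       ]
rod [ 0.57293199 -0.08212151  0.1       ]
rod [ 0.58422464 -0.18707332  0.1       ]
rodC [0.55982131 0.20237648 0.1       ]
rodC [0.57348483 0.02261809 0.1       ]
rodC [ 0.58193587 -0.19037109  0.1       ]
lever (np.float64(263.84615384615387), np.float64(274.0576923076923), 52) (np.float64(291.1304347826087), np.float64(196.08695652173913), 23) (array([0.55305726, 0.22144025, 0.18146654]), np.float64(0.0006427839260441997))
collar (np.float64(264.9655172413793), np.float64(287.2586206896552), 58) (np.float64(289.9), np.float64(211.85), 20) (array([0.54938105, 0.22127635, 0.11506348]), np.float64(0.010084667963083618))
bar (np.float64(357.5656108597285), np.float64(247.28506787330318), 221) (np.float64(325.6981132075472), np.float64(322.15723270440253), 318) (array([ 0.49789283, -0.12270259,  0.05142791]), np.float64(0.004576807118199975)) [ 0.4984984  -0.12027975  0.055     ] [ 0.49487277 -0.1250069   0.055     ]
```

Run:
```python
from h import *
from rig import bot
s=bot.read_state();T=R.from_rotvec(s['ee_rot']);np.set_printoptions(precision=3,suppress=True)
print(T.as_matrix());g=pickle.load(open('im0.pkl','rb'))['wrist']
print('cam in tool',T.inv().apply(np.array(g['position'])-s['position']));print((T.inv()*R.from_rotvec(g['rotation'])).as_matrix())
```

```text
[[ 0.915  0.403 -0.   ]
 [ 0.403 -0.915  0.001]
 [ 0.    -0.001 -1.   ]]
cam in tool [ 0.074 -0.    -0.142]
[[-0.    -0.956 -0.293]
 [ 1.     0.    -0.001]
 [ 0.001 -0.293  0.956]]
```

Emit:
send_rows(grip=[1,1,0.8,0.6,0.6,0.6,0.6,0.6], offset=[[0,0,-0.06],[0,0,-0.06],[0.032,-0.053,0],[0.032,-0.053,0],[0.032,-0.053,0],[0.032,-0.053,0],[0.032,-0.053,0],[0.032,-0.053,0]], rot=[[0,0,0.172],[0,0,0.172],[0,0,0],[0,0,0],[0,0,0],[0,0,0],[0,0,0],[0,0,0]], force=40)

```text
clock: 1.15
position: [0.4214, -0.2393, 0.3513]
ee_rot: [3.14, 0.111, 0.0]
force: [1.6, -1.0, 0.4]
finger_gap: 0.0514
```

Emit:
send_rows(grip=[0.6,0.6,0.6,0.6,0.6,0.6,0.6,0.6], offset=[[0,-0.055,0],[0,-0.055,0],[0,-0.055,0],[0,-0.055,0],[0,-0.055,0],[0,-0.055,0],[0,-0.05,0],[0,0,0]], rot=[[0,0,0],[0,0,0],[0,0,0],[0,0.1,0],[0,0.1,0],[0,0.1,0],[0,0.1,0],[0,0,0]])

```text
clock: 2.15
position: [0.3922, 0.1408, 0.3511]
ee_rot: [-3.061, -0.118, -0.622]
force: [0.4, -0.0, 0.6]
finger_gap: 0.051
```

```bash
cat > snap.py <<'E'
import sys
from h import *
from rig import bot
np.set_printoptions(precision=4,suppress=True)
n=sys.argv[1];d={}
for c in sys.argv[2:]:
    g=bot.get_image(c);d[c]=g;cv2.imwrite(f'pics/{c}{n}.png',g['image'])
pickle.dump(d,open(f'im{n}.pkl','wb'))
s=bot.read_state();print(s['clock'],s['position'],s['joint_positions'],s['finger_gap'],s['force']);print(R.from_rotvec(s['ee_rot']).as_matrix())
E
python3 snap.py 1 wrist scene
```

```text
2.25 [0.3938 0.1382 0.3513] [ 0.2126 -0.0828  2.0407 -0.0769  0.7894  1.7536] 0.051230093660219425 [ 1.3851 -0.1789  0.2107]
[[ 0.9188  0.0729  0.3879]
 [ 0.0673 -0.9973  0.0279]
 [ 0.3889  0.0005 -0.9213]]
```

View pics/wrist1.png

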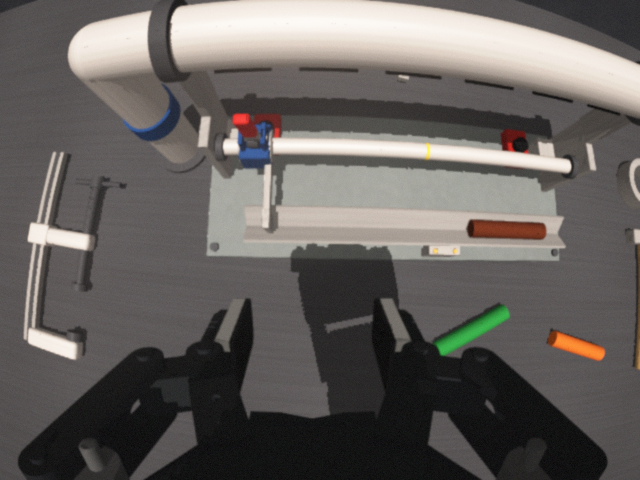

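View pics/scene1.png

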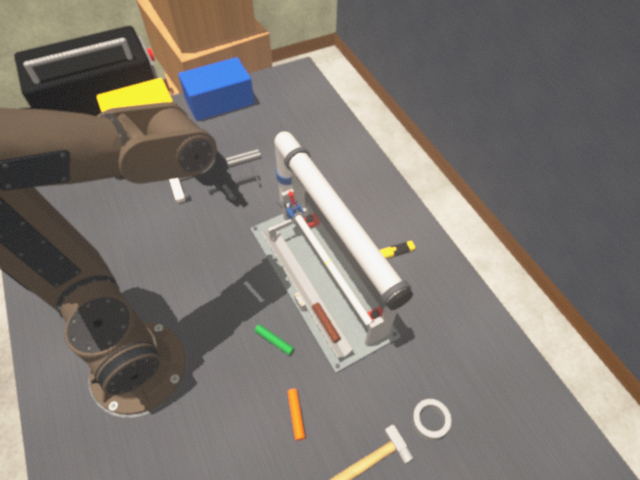

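The wrist view shows the whole jig: lever (242,125), collar (255,150), mark (429,151), bar (470–545,230), base corners (207,256) and (559,260). I'll measure these now.

Run:
```python
from h import *
np.set_printoptions(precision=4,suppress=True)
d=pickle.load(open('im1.pkl','rb'));W=d['wrist'];C=d['scene'];S=pickle.load(open('im0.pkl','rb'))['side']
def msk(g,lo,hi):return cv2.inRange(cv2.cvtColor(g['image'],cv2.COLOR_BGR2HSV),lo,hi)>0
def box(m,b):
    x0,y0,x1,y1=b;ys,xs=np.nonzero(m[y0:y1,x0:x1]);return xs.mean()+x0,ys.mean()+y0,xs.min()+x0,xs.max()+x0,ys.min()+y0,ys.max()+y0,len(xs)
y=box(msk(W,(20,60,120),(35,255,255)),(420,138,440,165));print('mark px',y)
pm=onz(fray(W,y[0],y[1]),.106);print('mark',pm)
ys=msk(S,(20,60,120),(35,255,255));a=cent(ys,(300,235,325,260));print(' 2view',two(ray(S,*a[:2]),fray(W,y[0],y[1])))
for u,v in ((225,147),(567,166),(290,146),(400,150),(500,157)):print('rod',onz(fray(W,u,v),.103))
for u,v in ((207,256),(559,260),(211,137)):print('corner',onz(fray(W,u,v),.012))
b=box(msk(W,(100,120,40),(125,255,255)),(230,125,285,170));print('blue',b)
r=box(msk(W,(0,150,90),(6,255,255))|msk(W,(174,150,90),(180,255,255)),(228,110,254,142));print('red',r,onz(fray(W,r[0],r[1]),.17),'tip',onz(fray(W,r[0],117),.202))
br=box(msk(W,(0,90,30),(12,255,200)),(460,215,555,245));print('bar',br,onz(fray(W,br[0],br[1]),.057), onz(fray(W,br[2],br[1]),.055),onz(fray(W,br[3]+1,br[1]),.055))
a=W['image'][95:265,200:370];cv2.imwrite('pics/wc.png',cv2.resize(a,None,fx=3.5,fy=3.5,interpolation=cv2.INTER_CUBIC))
```

```text
mark px (np.float64(427.45454545454544), np.float64(150.95454545454547), np.int64(424), np.int64(430), np.int64(142), np.int64(159), 66)
mark [0.5697 0.0172 0.106 ]
 2view (array([0.5682, 0.0194, 0.1116]), np.float64(0.0017616707377635984))
rod [0.5558 0.2578 0.103 ]
rod [ 0.5835 -0.1966  0.103 ]
rod [0.5608 0.1803 0.103 ]
rod [0.5678 0.0506 0.103 ]
rod [ 0.5775 -0.0837  0.103 ]
corner [0.4301 0.2905 0.012 ]
corner [ 0.4629 -0.2453  0.012 ]
corner [0.6048 0.3076 0.012 ]
blue (np.float64(254.87587822014052), np.float64(147.29274004683842), np.int64(239), np.int64(269), np.int64(125), np.int64(159), 427)
red (np.float64(243.75265957446808), np.float64(123.68882978723404), np.int64(233), np.int64(253), np.int64(113), np.int64(136), 376) [0.5571 0.223  0.17  ] tip [0.5496 0.2164 0.202 ]
bar (np.float64(506.0421545667447), np.float64(229.4184231069477), np.int64(468), np.int64(545), np.int64(220), np.int64(238), 1281) [ 0.4934 -0.1154  0.057 ] [ 0.4885 -0.0573  0.055 ] [ 0.5004 -0.1869  0.055 ]
```

View pics/wc.png

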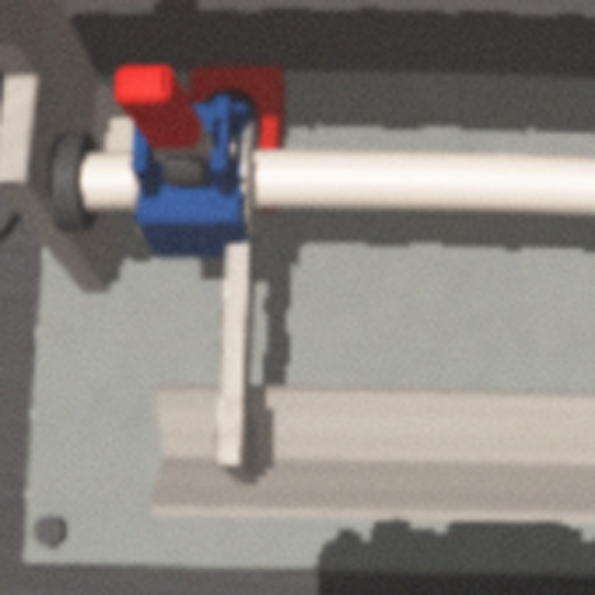

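```bash
cat > plan.py <<'E'
from h import *
np.set_printoptions(precision=4,suppress=True)
A=.062
JX=np.array([np.cos(A),np.sin(A),0]);JY=np.array([-np.sin(A),np.cos(A),0]);Z=np.array([0,0,1.])
def ori(t):
    return R.from_matrix(np.stack([np.cos(t)*JX+np.sin(t)*Z,-JY,np.sin(t)*JX-np.cos(t)*Z],1))
O=np.array([.571,.033,0]) # approx jig origin
O=np.array([.5685,.0342,0])
def w2j(p):p=np.array(p)-O;return np.array([p@JX,p@JY,p[2]])
def j2w(q):return O+q[0]*JX+q[1]*JY+q[2]*Z
def rows(p0,T0,wps):
    # wps: list of (p,T) per row ; prints increments
    for p,T in wps:
        print(np.round(T0.inv().apply(p-p0),4),np.round((T0.inv()*T).as_rotvec(),3));p0,T0=p,T
def interp(p0,T0,p1,T1,n):
    from scipy.spatial.transform import Slerp
    s=Slerp([0,1],R.concatenate([T0,T1]));return [(p0+(p1-p0)*k/n,s(k/n)) for k in range(1,n+1)]
E
python3 - <<'E'
from plan import *
from rig import bot
s=bot.read_state();p0=s['position'];T0=R.from_rotvec(s['ee_rot'])
for q in ((.5697,.0172,0),(.554,.2214,.18),(.4934,-.1185,.05)):print(w2j(q))
T=ori(.9);g=np.array([.5565,.2215,.182]);tcp=g+.019*T.apply([0,0,1]);pre=tcp-.08*T.apply([0,0,1]);print(tcp,pre)
rows(p0,T0,interp(p0,T0,pre,T,6))
E
```

```text
[ 0.0001 -0.017   0.    ]
[-0.0029  0.1877  0.18  ]
[-0.0844 -0.1478  0.05  ]
[0.5714 0.2224 0.1702] [0.5088 0.2185 0.2199]
[ 0.01  -0.012  0.028] [-0.001  0.083  0.002]
[ 0.0076 -0.012   0.0287] [-0.001  0.083  0.002]
[ 0.0052 -0.0121  0.0292] [-0.001  0.083  0.002]
[ 0.0027 -0.0121  0.0296] [-0.001  0.083  0.002]
[ 0.0002 -0.0121  0.0297] [-0.001  0.083  0.002]
[-0.0023 -0.0122  0.0296] [-0.001  0.083  0.002]
```

Emit:
send_rows(grip=[0.6,0.6,0.6,0.6,0.6,0.6,0.6,0.6], offset=[[0.01,-0.012,0.028],[0.0076,-0.012,0.0287],[0.005,-0.012,0.029],[0.003,-0.012,0.0295],[0,-0.012,0.0295],[-0.002,-0.012,0.0295],[0,0,0],[0,0,0]], rot=[[-0.001,0.083,0.002],[-0.001,0.083,0.002],[-0.001,0.083,0.002],[-0.001,0.083,0.002],[-0.001,0.083,0.002],[-0.001,0.083,0.002],[0,0,0],[0,0,0]])

```text
clock: 3.25
position: [0.5157, 0.14, 0.2845]
ee_rot: [-2.888, -0.24, -1.206]
force: [-1.1, 0.6, -0.5]
finger_gap: 0.0512
```

```bash
python3 snap.py 2 wrist side
```

```text
3.35 [0.5154 0.1408 0.2847] [ 0.1715  0.14    2.1866 -1.1337  0.0656  2.6839] 0.050817699209370654 [-0.5776 -0.4426  0.1443]
[[ 0.6928  0.1427  0.7069]
 [ 0.14   -0.9882  0.0622]
 [ 0.7074  0.0559 -0.7046]]
```

View pics/wrist2.png

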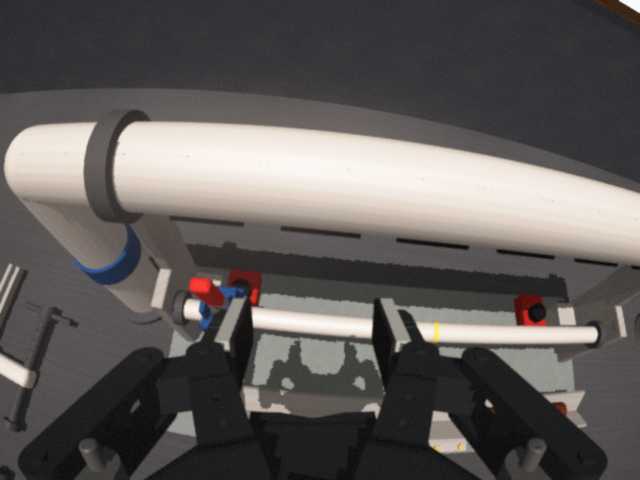

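View pics/side2.png

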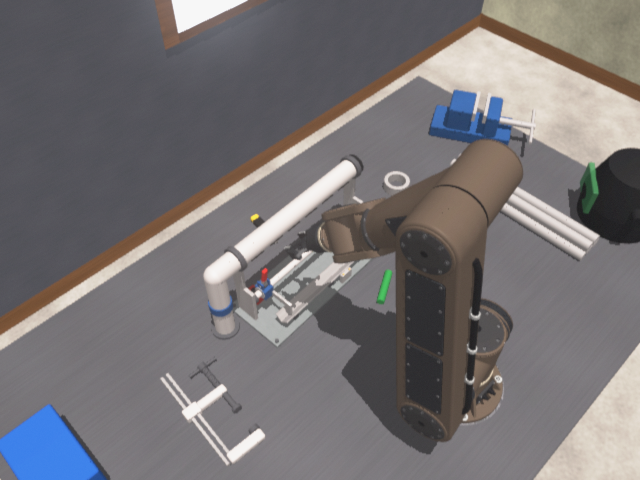

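```bash
cat > kin.py <<'E'
from plan import *
from scipy.optimize import least_squares
LO=np.array([-3.1,-.84,.05,-1.13,.06,-2.69]);HI=np.array([3.1,2.19,2.79,4.28,2.93,2.69])
def Rz(a):return R.from_euler('z',a)
def Ry(a):return R.from_euler('y',a)
def fk(q,P):
    a1,d1,lat,L2,L3,d6=P
    T=Rz(q[0]);p=T.apply([a1,lat,d1]);T=T*Ry(q[1]);p=p+T.apply([0,0,L2]);T=T*Ry(q[2]);p=p+T.apply([0,0,L3])
    T=T*Rz(q[3])*Ry(q[4])*Rz(q[5]+np.pi/2);p=p+T.apply([0,0,d6]);return p,T
E
python3 - <<'E'
from kin import *
D=[([-1.262,.491,1.559,0,1.092,-.106],[.2518,-.5718,.2307]),([.2126,-.0828,2.0407,-.0769,.7894,1.7536],[.3938,.1382,.3513]),([.1715,.14,2.1866,-1.1337,.0656,2.6839],[.5154,.1408,.2847])]
f=lambda P:np.concatenate([fk(q,P)[0]-p for q,p in D])
for x0 in ([0,.15,.06,.42,.4,.3],[0,.3,.06,.5,.5,.2]):
    r=least_squares(f,x0);print(r.x,np.abs(r.fun).max(),r.cost)
for q,p in D:print(fk(q,r.x)[1].as_matrix())
import json;json.dump(list(r.x),open('P.json','w'))
E
```

```text
[0.0266 0.1379 0.0649 0.5628 0.3708 0.2271] 0.005494455997284681 3.698228368390839e-05
[0.0266 0.1379 0.0649 0.5628 0.3708 0.2271] 0.005494455709065066 3.698228368390813e-05
[[ 0.9152  0.403  -0.0001]
 [ 0.403  -0.9152  0.0004]
 [ 0.     -0.0004 -1.    ]]
[[ 0.9189  0.0729  0.3878]
 [ 0.0674 -0.9973  0.0279]
 [ 0.3888  0.0005 -0.9213]]
[[ 0.6928  0.1426  0.7069]
 [ 0.14   -0.9882  0.0622]
 [ 0.7074  0.0559 -0.7046]]
```

```bash
cat >> kin.py <<'E'
def fk(q,P):
    d1,lat,L2,e,L3,d6=P
    T=Rz(q[0]);p=T.apply([0,lat,d1]);T=T*Ry(q[1]);p=p+T.apply([0,0,L2]);T=T*Ry(q[2]);p=p+T.apply([e,0,L3])
    T=T*Rz(q[3])*Ry(q[4])*Rz(q[5]+np.pi/2);p=p+T.apply([0,0,d6]);return p,T
def ik(p,T,P,q0):
    def f(q):
        a,B=fk(q,P);return np.concatenate([(a-p)*5,(B.inv()*T).as_rotvec()])
    r=least_squares(f,np.clip(q0,LO+.01,HI-.01),bounds=(LO,HI));return r.x,np.abs(r.fun).max()
E
python3 - <<'E'
from kin import *
import json
D=[([-1.262,.491,1.559,0,1.092,-.106],[.2518,-.5718,.2307]),([.2126,-.0828,2.0407,-.0769,.7894,1.7536],[.3938,.1382,.3513]),([.1715,.14,2.1866,-1.1337,.0656,2.6839],[.5154,.1408,.2847])]
f=lambda P:np.concatenate([fk(q,P)[0]-p for q,p in D])
r=least_squares(f,[.15,.06,.42,0,.4,.3]);print(r.x,r.fun)
P=r.x;json.dump(list(P),open('P.json','w'))
def test(name,g,t):
    T=ori(t);tcp=g+.019*T.apply([0,0,1])
    for nm,q0 in (('A',[.2,.2,2,0,.5,1.7]),('B',[.2,.2,2,3.1,.5,-1.4])):
        q,e=ik(tcp,T,P,q0)
        if e<2e-3:print(name,t,nm,q)
G=[('up0',(0,.188,.185)),('up1',(0,.003,.185)),('down',(-.058,.003,.131))]
for n,g in G:
    for t in (.4,.6,.75,.9,1.05,1.2):test(n,j2w(g),t)
E
```

```text
[0.198  0.066  0.5873 0.0444 0.4113 0.256 ] [-0.0001 -0.0001  0.0002 -0.      0.0001 -0.0003 -0.      0.      0.0001]
up0 0.4 A [ 0.3061  0.4441  1.923  -0.2465  0.396   2.0245]
up0 0.75 B [ 0.344   0.4502  2.1114  4.0541  0.2421 -2.2601]
up0 0.9 B [ 0.3599  0.4827  2.1825  3.6852  0.4606 -1.8784]
up0 1.05 B [ 0.3744  0.535   2.2442  3.5626  0.7107 -1.7386]
up0 1.2 B [ 0.3865  0.6057  2.2936  3.5096  0.9719 -1.6635]
up1 0.4 A [-0.0728  0.4024  2.005   0.157   0.3413  1.2985]
up1 0.4 B [-0.0728  0.4024  2.005   0.157   0.3413  1.2985]
up1 0.6 A [-0.0857  0.3949  2.1215  1.2229  0.0885  0.2269]
up1 0.6 B [-0.0857  0.3949  2.1215  1.2229  0.0885  0.2269]
up1 0.75 A [-0.0959  0.4108  2.205   2.6792  0.2426 -1.2362]
up1 0.75 B [-0.0959  0.4108  2.205   2.6792  0.2426 -1.2362]
up1 0.9 A [-0.1059  0.4486  2.2826  2.8645  0.4989 -1.431 ]
up1 0.9 B [-0.1059  0.4486  2.2826  2.8645  0.4989 -1.431 ]
up1 1.05 A [-0.1152  0.5103  2.3513  2.9214  0.7754 -1.5012]
up1 1.05 B [-0.1152  0.5103  2.3513  2.9214  0.7754 -1.5012]
up1 1.2 A [-0.1231  0.5951  2.4075  2.9441  1.0634 -1.5416]
up1 1.2 B [-0.1231  0.5951  2.4075  2.9441  1.0634 -1.5416]
down 0.4 A [-0.0916  0.4404  2.1871  0.468   0.1324  0.9647]
down 0.4 B [-0.0916  0.4404  2.1871  0.468   0.1324  0.9647]
down 0.6 A [-0.1086  0.4579  2.3014  2.7105  0.2315 -1.2911]
down 0.6 B [-0.1086  0.4579  2.3014  2.7105  0.2315 -1.2911]
down 0.75 A [-0.1223  0.5     2.3834  2.877   0.498  -1.4727]
down 0.75 B [-0.1223  0.5     2.3834  2.877   0.498  -1.4727]
down 0.9 A [-0.1362  0.5714  2.4592  2.9231  0.7913 -1.5401]
down 0.9 B [-0.1362  0.5714  2.4592  2.9231  0.7913 -1.5401]
down 1.05 A [-0.1493  0.6735  2.5248  2.9366  1.1055 -1.5841]
down 1.05 B [-0.1493  0.6735  2.5248  2.9366  1.1055 -1.5841]
down 1.2 A [-0.1606  0.8015  2.5751  2.9322  1.4296 -1.6227]
down 1.2 B [-0.1606  0.8015  2.5751  2.9322  1.4296 -1.6227]
```

The wrist was driven to its joint limits because this tilt needs the other wrist branch. A kinematic model fitted to three states matches them to 0.3 mm, so I'll use it to plan a wrist flip in free space.

```bash
cat > flip.py <<'E'
from kin import *
import json,sys
P=json.load(open('P.json'))
from rig import bot
def rowsq(qs,q0,nd=3):
    p0,T0=fk(q0,P)
    for q in qs:
        p,T=fk(q,P);o=T0.inv().apply(p-p0);r=(T0.inv()*T).as_rotvec()
        j=w2j(p);b=p-.127*T.apply([0,0,1]);jb=w2j(b);
        print(np.round(o,4).tolist(),np.round(r,3).tolist(),'|',np.round(np.linalg.norm(o),3),np.round(np.linalg.norm(r),3),'j',np.round(j,3),'tz',np.round(T.apply([0,0,1]),2),'q',np.round(q,2),'pd',round(np.hypot(j[0]-.042,j[2]-.26),3),round(np.hypot(jb[0]-.042,jb[2]-.26),3));p0,T0=p,T
E
cat > f1.py <<'E'
from flip import *
q0=np.array(bot.read_state()['joint_positions'])
T=ori(1.0);tcp=j2w((0,.188,.184))+.019*T.apply([0,0,1]);pre=tcp-.09*T.apply([0,0,1])
qf,e=ik(pre,T,P,[.34,.3,2.2,3.6,.6,-1.8]);print('pre',qf,e,pre)
K=[q0,np.array([.22,-.05,2.25,-.95,.4,2.45]),np.array([.30,-.05,2.25,1.3,.42,.35]),np.array([.34,0,2.25,3.5,.5,-1.75]),qf]
qs=[];
for a,b,n in zip(K[:-1],K[1:],(4,9,9,2)):
    n=int(np.ceil(max(n,np.max(np.abs(b-a)/ (np.array([2.22,2.22,2.79,3.14,3.14,3.14])*.7/8)))));print(n)
    qs+=[a+(b-a)*k/n for k in range(1,n+1)]
rowsq(qs,q0)
E
python3 f1.py
```

```text
pre [ 0.4373  0.3502  2.3365  3.7264  0.5929 -1.8632] 4.181850352114047e-11 [0.4972 0.2181 0.2224]
4
9
9
2
[-0.0074, 0.0135, -0.0224] [-0.064, -0.011, -0.018] | 0.027 0.067 j [-0.066  0.095  0.296] tz [ 0.71 -0.   -0.71] q [ 0.18  0.09  2.2  -1.09  0.15  2.63] pd 0.114 0.235
[-0.0104, 0.0141, -0.022] [-0.06, -0.018, -0.017] | 0.028 0.064 j [-0.089  0.081  0.306] tz [ 0.7  -0.06 -0.71] q [ 0.2   0.04  2.22 -1.04  0.23  2.57] pd 0.138 0.258
[-0.0135, 0.0144, -0.0213] [-0.055, -0.025, -0.016] | 0.029 0.062 j [-0.113  0.067  0.314] tz [ 0.69 -0.12 -0.72] q [ 0.21 -0.    2.23 -1.    0.32  2.51] pd 0.164 0.281
[-0.0166, 0.0143, -0.0204] [-0.049, -0.031, -0.015] | 0.03 0.06 j [-0.139  0.054  0.321] tz [ 0.67 -0.18 -0.73] q [ 0.22 -0.05  2.25 -0.95  0.4   2.45] pd 0.191 0.305
[-0.0175, -0.0211, -0.0024] [0.074, -0.067, -0.01] | 0.028 0.1 j [-0.153  0.073  0.306] tz [ 0.61 -0.12 -0.78] q [ 0.23 -0.05  2.25 -0.7   0.4   2.22] pd 0.201 0.308
[-0.0133, -0.0248, -0.0023] [0.088, -0.05, -0.01] | 0.028 0.102 j [-0.166  0.095  0.295] tz [ 0.56 -0.04 -0.83] q [ 0.24 -0.05  2.25 -0.45  0.4   1.98] pd 
[... 2301 characters left out ...]
01  0.48 -1.28] pd 0.219 0.313
[0.0043, 0.0265, 0.0002] [-0.108, 0.022, -0.018] | 0.027 0.111 j [-0.062  0.198  0.447] tz [ 0.94  0.27 -0.18] q [ 0.34 -0.01  2.25  3.26  0.49 -1.52] pd 0.214 0.309
[-0.0024, 0.0277, -0.0001] [-0.113, -0.004, -0.02] | 0.028 0.115 j [-0.057  0.171  0.441] tz [ 0.97  0.16 -0.2 ] q [ 0.34  0.    2.25  3.5   0.5  -1.75] pd 0.206 0.304
[-0.1068, -0.0006, 0.0333] [-0.052, -0.182, -0.017] | 0.112 0.19 j [-0.047  0.184  0.33 ] tz [ 0.92  0.12 -0.38] q [ 0.39  0.18  2.29  3.61  0.55 -1.81] pd 0.114 0.238
[-0.1042, 0.0029, 0.0297] [-0.068, -0.179, -0.043] | 0.108 0.196 j [-0.06   0.188  0.222] tz [ 0.84  0.05 -0.54] q [ 0.44  0.35  2.34  3.73  0.59 -1.86] pd 0.108 0.211
```

Emit:
send_rows(grip=[0.6,0.6,0.6,0.6,0.6,0.6,0.6,0.6], offset=[[-0.0074,0.0135,-0.0224],[-0.0104,0.0141,-0.022],[-0.0135,0.0144,-0.0213],[-0.0166,0.0143,-0.0204],[-0.0175,-0.0211,-0.0024],[-0.0133,-0.0248,-0.0023],[-0.0083,-0.0274,-0.0021],[-0.0027,-0.0288,-0.0019]], rot=[[-0.064,-0.011,-0.018],[-0.06,-0.018,-0.017],[-0.055,-0.025,-0.016],[-0.049,-0.031,-0.015],[0.074,-0.067,-0.01],[0.088,-0.05,-0.01],[0.098,-0.03,-0.011],[0.103,-0.008,-0.011]])

```text
clock: 4.35
position: [0.3755, 0.173, 0.2862]
ee_rot: [-2.924, -0.398, -0.794]
force: [0.2, -0.3, -0.5]
finger_gap: 0.0513
```

```bash
cat > f2.py <<'E'
from flip import *
s=bot.read_state();q0=np.array(s['joint_positions']);print(s['clock'],q0,fk(q0,P)[0],s['position'])
T=ori(1.0);tcp=j2w((0,.188,.184))+.019*T.apply([0,0,1]);pre=tcp-.09*T.apply([0,0,1])
qf,e=ik(pre,T,P,[.34,.3,2.2,3.6,.6,-1.8])
K=[q0,np.array([.30,-.05,2.25,1.3,.42,.35]),np.array([.34,0,2.25,3.5,.5,-1.75]),qf]
qs=[]
for a,b in zip(K[:-1],K[1:]):
    n=int(np.ceil(np.max(np.abs(b-a)/ (np.array([.1,.1,.2,.26,.26,.26])))));print(n)
    qs+=[a+(b-a)*k/n for k in range(1,n+1)]
rowsq(qs,q0)
E
python3 f2.py
```

```text
4.35 [ 0.2586 -0.0498  2.2496  0.0522  0.4101  1.5165] [0.3753 0.1731 0.2861] [0.3755 0.173  0.2862]
5
9
4
[0.0031, -0.0286, -0.0016] [0.103, 0.014, -0.011] | 0.029 0.104 j [-0.188  0.179  0.289] tz [ 0.47  0.25 -0.85] q [ 0.27 -0.05  2.25  0.3   0.41  1.28] pd 0.232 0.322
[0.0087, -0.0272, -0.0014] [0.097, 0.036, -0.011] | 0.029 0.104 j [-0.189  0.206  0.298] tz [ 0.46  0.35 -0.82] q [ 0.28 -0.05  2.25  0.55  0.41  1.05] pd 0.234 0.325
[0.0138, -0.0245, -0.0012] [0.087, 0.056, -0.011] | 0.028 0.104 j [-0.187  0.231  0.311] tz [ 0.47  0.44 -0.77] q [ 0.28 -0.05  2.25  0.8   0.42  0.82] pd 0.234 0.327
[0.0183, -0.0207, -0.001] [0.072, 0.074, -0.011] | 0.028 0.103 j [-0.181  0.252  0.327] tz [ 0.49  0.52 -0.7 ] q [ 0.29 -0.05  2.25  1.05  0.42  0.58] pd 0.233 0.329
[0.0217, -0.0159, -0.0009] [0.053, 0.087, -0.011] | 0.027 0.103 j [-0.172  0.269  0.346] tz [ 0.53  0.57 -0.63] q [ 0.3  -0.05  2.25  1.3   0.42  0.35] pd 0.231 0.33
[0.0226, -0.0093, 0.0012] [0.035, 0.089, -0.011] | 0.024 0.096 j [-0.16   0.28   0.365] tz [ 0.57  0.61 -0.55] q [ 0.3  -0.04  2.25  1.54  0.43  0.12] pd 0.227 
[... 1298 characters left out ...]
  0.5  -1.75] pd 0.206 0.304
[-0.0529, -0.001, 0.0196] [-0.024, -0.091, -0.005] | 0.056 0.094 j [-0.05   0.178  0.385] tz [ 0.95  0.14 -0.29] q [ 0.36  0.09  2.27  3.56  0.52 -1.78] pd 0.155 0.267
[-0.0524, -0.0003, 0.0186] [-0.028, -0.091, -0.012] | 0.056 0.096 j [-0.047  0.184  0.33 ] tz [ 0.92  0.12 -0.38] q [ 0.39  0.18  2.29  3.61  0.55 -1.81] pd 0.114 0.238
[-0.0518, 0.0004, 0.0177] [-0.032, -0.09, -0.018] | 0.055 0.097 j [-0.051  0.187  0.275] tz [ 0.88  0.09 -0.46] q [ 0.41  0.26  2.31  3.67  0.57 -1.83] pd 0.094 0.218
[-0.0511, 0.0011, 0.0168] [-0.036, -0.089, -0.025] | 0.054 0.099 j [-0.06   0.188  0.222] tz [ 0.84  0.05 -0.54] q [ 0.44  0.35  2.34  3.73  0.59 -1.86] pd 0.108 0.211
```

Emit:
send_rows(grip=[0.6,0.6,0.6,0.6,0.6,0.6,0.6,0.6], offset=[[0.0031,-0.0286,-0.0016],[0.0087,-0.0272,-0.0014],[0.0138,-0.0245,-0.0012],[0.0183,-0.0207,-0.001],[0.0217,-0.0159,-0.0009],[0.0226,-0.0093,0.0012],[0.0241,-0.0034,0.0012],[0.0242,0.0028,0.0011]], rot=[[0.103,0.014,-0.011],[0.097,0.036,-0.011],[0.087,0.056,-0.011],[0.072,0.074,-0.011],[0.053,0.087,-0.011],[0.035,0.089,-0.011],[0.012,0.096,-0.011],[-0.012,0.097,-0.012]])

```text
clock: 5.35
position: [0.4228, 0.3089, 0.4029]
ee_rot: [-2.183, -0.456, -1.273]
force: [-0.3, 0.6, -0.1]
finger_gap: 0.0512
```

Emit:
send_rows(grip=[0.6,0.6,0.6,0.6,0.6,0.6,0.6,0.6], offset=[[0.0228,0.009,0.001],[0.02,0.0148,0.0008],[0.0158,0.0198,0.0006],[0.0105,0.0238,0.0004],[0.0043,0.0265,0.0002],[-0.0024,0.0277,-0.0001],[-0.0529,-0.001,0.0196],[-0.0524,-0.0003,0.0186]], rot=[[-0.037,0.093,-0.013],[-0.06,0.082,-0.014],[-0.08,0.066,-0.015],[-0.096,0.046,-0.016],[-0.108,0.022,-0.018],[-0.113,-0.004,-0.02],[-0.024,-0.091,-0.005],[-0.028,-0.091,-0.012]])

```text
clock: 6.35
position: [0.5109, 0.2134, 0.3292]
ee_rot: [-2.522, -0.069, -1.681]
force: [1.4, -0.2, 0.5]
finger_gap: 0.0511
```

```bash
cat > f3.py <<'E'
from flip import *
s=bot.read_state();q0=np.array(s['joint_positions']);print(s['clock'],q0,s['position'])
T=ori(1.0);tcp=j2w((0,.188,.184))+.019*T.apply([0,0,1]);pre=tcp-.09*T.apply([0,0,1])
qf,e=ik(pre,T,P,[.34,.3,2.2,3.6,.6,-1.8]);print(qf,e)
n=4
rowsq([q0+(qf-q0)*k/n for k in range(1,n+1)],q0)
E
python3 f3.py
```

```text
6.35 [ 0.3857  0.1759  2.2916  3.6163  0.5444 -1.8126] [0.5109 0.2134 0.3292]
[ 0.4373  0.3502  2.3365  3.7264  0.5929 -1.8632] 4.181850352114047e-11
[-0.0259, -0.0005, 0.0093] [-0.015, -0.045, -0.008] | 0.028 0.048 j [-0.048  0.185  0.302] tz [ 0.9   0.1  -0.42] q [ 0.4   0.22  2.3   3.64  0.56 -1.83] pd 0.099 0.226
[-0.0257, -0.0004, 0.0091] [-0.016, -0.045, -0.009] | 0.027 0.048 j [-0.05   0.186  0.275] tz [ 0.88  0.09 -0.46] q [ 0.41  0.26  2.31  3.67  0.57 -1.84] pd 0.094 0.218
[-0.0255, -0.0002, 0.0088] [-0.017, -0.044, -0.011] | 0.027 0.049 j [-0.054  0.188  0.249] tz [ 0.86  0.07 -0.5 ] q [ 0.42  0.31  2.33  3.7   0.58 -1.85] pd 0.097 0.213
[-0.0253, 0.0, 0.0086] [-0.018, -0.044, -0.013] | 0.027 0.049 j [-0.06   0.188  0.222] tz [ 0.84  0.05 -0.54] q [ 0.44  0.35  2.34  3.73  0.59 -1.86] pd 0.108 0.211
```

Emit:
send_rows(grip=[0.6,0.6,0.6,0.6,0.6,0.6,0.6,0.6], offset=[[-0.0259,-0.0005,0.0093],[-0.0257,-0.0004,0.0091],[-0.0255,-0.0002,0.0088],[-0.0253,0,0.0086],[0,0,0],[0,0,0],[0,0,0],[0,0,0]], rot=[[-0.015,-0.045,-0.008],[-0.016,-0.045,-0.009],[-0.017,-0.044,-0.011],[-0.018,-0.044,-0.013],[0,0,0],[0,0,0],[0,0,0],[0,0,0]])

```text
clock: 7.35
position: [0.4978, 0.2179, 0.2233]
ee_rot: [-2.729, -0.081, -1.494]
force: [-0.1, -0.2, -0.9]
finger_gap: 0.0513
```

```bash
python3 snap.py 3 wrist side scene
```

```text
7.5 [0.4977 0.2179 0.2229] [ 0.4367  0.3484  2.3355  3.7295  0.592  -1.8654] 0.05107742058635134 [-0.2756  0.631   0.7445]
[[ 0.5383  0.06    0.8406]
 [ 0.0319 -0.9982  0.0508]
 [ 0.8422 -0.0006 -0.5392]]
```

View pics/wrist3.png

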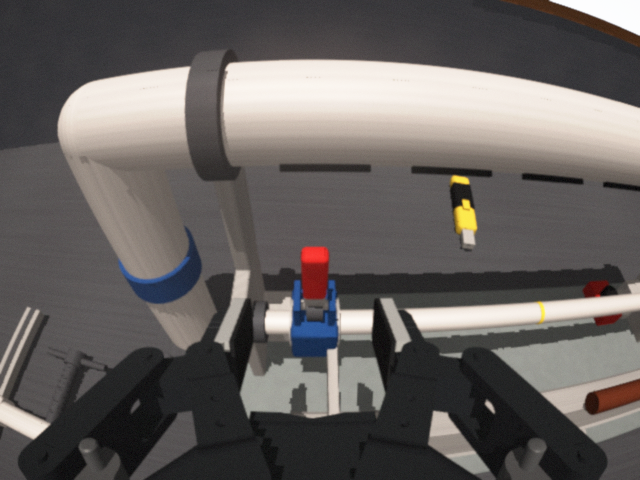

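View pics/side3.png

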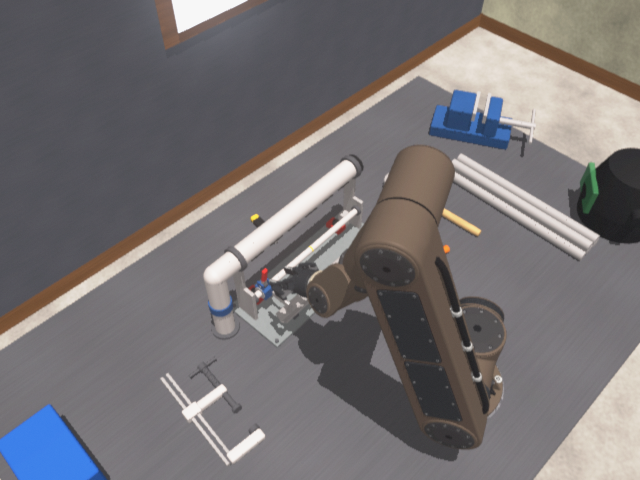

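The wrist view shows the lever (314,270) centred between the open fingers, and the mark near (542,312). I'll advance 90 mm and pinch.

Emit:
send_rows(grip=[0.6,0.6,0.6,0.6,0.1,0,0,0], offset=[[0,0,0.03],[0,0,0.03],[0,0,0.03],[0,0,0],[0,0,0],[0,0,0],[0,0,0],[0,0,0]], rot=[[0,0,0],[0,0,0],[0,0,0],[0,0,0],[0,0,0],[0,0,0],[0,0,0],[0,0,0]], force=30)

```text
clock: 8.5
position: [0.573, 0.2226, 0.1747]
ee_rot: [-2.729, -0.082, -1.494]
force: [-6.1, -0.6, 7.2]
finger_gap: 0.0156
```

```bash
python3 snap.py 4 wrist side
```

```text
8.6 [0.573  0.2226 0.1747] [ 0.3697  0.5151  2.2252  3.593   0.6275 -1.7739] 0.015252020302304162 [-5.5874 -0.7056  6.9993]
[[ 0.5379  0.0604  0.8409]
 [ 0.0321 -0.9982  0.0512]
 [ 0.8424 -0.0005 -0.5388]]
```

View pics/wrist4.png

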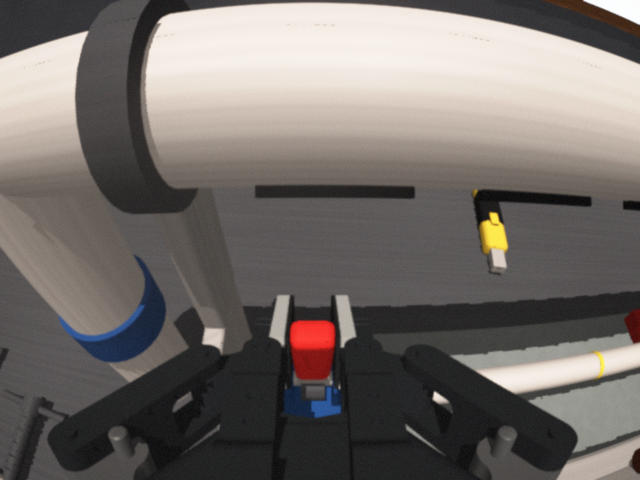

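Lever pinched: the gap is 15.5 mm against its 16 mm width. Next I'll slide 160 mm along tool +y, then look.

Emit:
send_rows(grip=[0,0,0,0,0,0,0,0], offset=[[0,0,-0.002],[0,0.02,0],[0,0.035,0],[0,0.035,0],[0,0.035,0],[0,0.025,0],[0,0.01,0],[0,0,0]], rot=[[0,0,0],[0,0,0],[0,0,0],[0,0,0],[0,0,0],[0,0,0],[0,0,0],[0,0,0]])

```text
clock: 9.6
position: [0.5812, 0.0622, 0.1748]
ee_rot: [-2.731, -0.08, -1.492]
force: [3.1, -1.4, -5.3]
finger_gap: 0.0157
```

```bash
python3 snap.py 5 wrist side scene
python3 - <<'E'
from h import *
d=pickle.load(open('im5.pkl','rb'))
a=d['side']['image'][180:320,250:390];b=d['scene']['image'][190:330,270:410]
cv2.imwrite('pics/c5.png',cv2.resize(np.hstack([a,b]),None,fx=2.8,fy=2.8,interpolation=cv2.INTER_CUBIC))
E
```

```text
9.75 [0.5811 0.0633 0.1747] [-0.0428  0.485   2.3308  3.0022  0.6764 -1.5175] 0.015202128929599466 [ 2.9259 -1.6911 -7.6888]
[[ 0.5394  0.0604  0.8399]
 [ 0.0323 -0.9982  0.0511]
 [ 0.8414 -0.0004 -0.5404]]
```

View pics/wrist5.png

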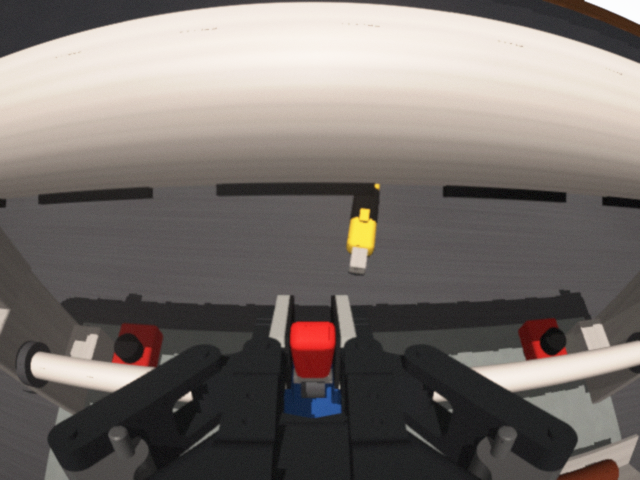

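View pics/c5.png

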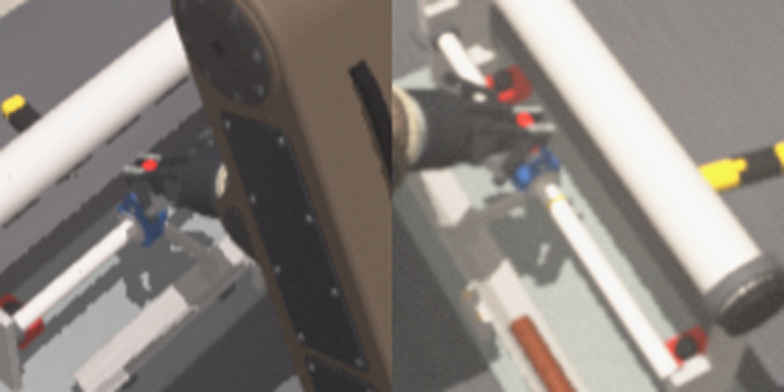

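Emit:
send_rows(grip=[0,0,0,0.7,0.7,0.7,0.7,0.7], offset=[[0,0.015,0],[0,0.01,0],[0,0,0],[0,0,0],[0,0,0],[0,0,-0.03],[0,0,-0.03],[0,0,-0.03]], rot=[[0,0,0],[0,0,0],[0,0,0],[0,0,0],[0,0,0],[0,0,0],[0,0,0],[0,0,0]])

```text
clock: 10.75
position: [0.5064, 0.0334, 0.2244]
ee_rot: [-2.729, -0.082, -1.494]
force: [-0.4, 0.4, 0.2]
finger_gap: 0.0597
```

```bash
python3 snap.py 6 wrist
```

```text
10.8 [0.5038 0.0338 0.2254] [-0.158   0.2869  2.4649  2.8233  0.6248 -1.4287] 0.05984607807459913 [-3.0078  2.1684  0.8997]
[[ 0.5381  0.0608  0.8407]
 [ 0.0325 -0.9981  0.0514]
 [ 0.8422 -0.0003 -0.5391]]
```

View pics/wrist6.png

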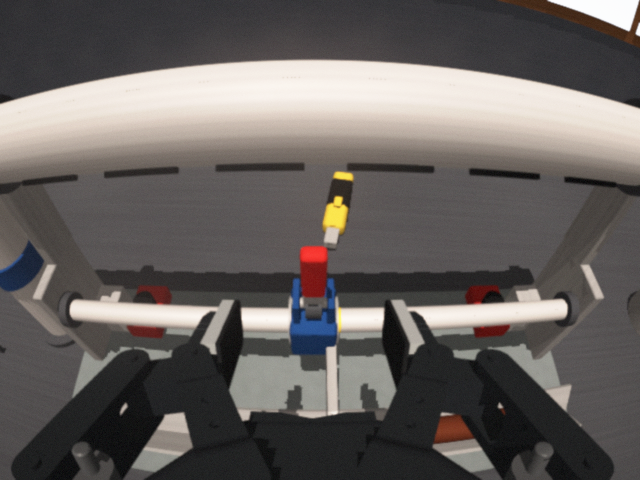

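```bash
cat > mk.py <<'E'
import sys
from plan import *
g=pickle.load(open(f'im{sys.argv[1]}.pkl','rb'))['wrist']
x0,y0=int(sys.argv[2]),int(sys.argv[3])
a=g['image'][y0:y0+60,x0:x0+80];cv2.imwrite(f'pics/mk{sys.argv[1]}.png',cv2.resize(a,None,fx=9,fy=9,interpolation=cv2.INTER_NEAREST))
E
python3 mk.py 6 285 290
```

```text
(no output)
```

View pics/mk6.png

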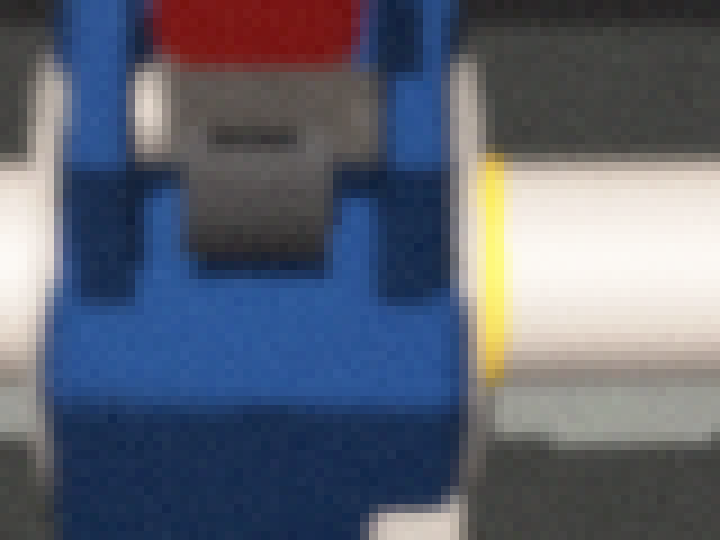

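```bash
cat > cyl.py <<'E'
from plan import *
def hit(g,u,v,r,zc=.1,xc=0.):
    o,d=fray(g,u,v);o=w2j(o);d=np.array([d@JX,d@JY,d[2]])
    a=d[0]**2+d[2]**2;ox,oz=o[0]-xc,o[2]-zc;b=ox*d[0]+oz*d[2];c=ox*ox+oz*oz-r*r
    D=b*b-a*c
    t=(-b-np.sqrt(max(D,0)))/a;return o+t*d
E
python3 - <<'E'
from cyl import *
g=pickle.load(open('im6.pkl','rb'))['wrist']
print('mark far',hit(g,341.5,319,.010),'near vis',hit(g,338.5,319,.01))
for r in (.018,.02,.022):print('collar L/R',r,hit(g,288.8,319,r)[1],hit(g,338.3,319,r)[1])
for v in (307,332):print(hit(g,320,v,.01))
g=pickle.load(open('im1.pkl','rb'))['wrist'];print('mark wrist1',hit(g,427.5,151,.01))
g=pickle.load(open('im3.pkl','rb'))['wrist'];print('mark wrist3',hit(g,542,312,.01))
E
```

```text
mark far [-0.0021 -0.0196  0.1098] near vis [-0.0021 -0.0172  0.1098]
collar L/R 0.018 0.02093171882264253 -0.016485454758174464
collar L/R 0.02 0.020804471138787476 -0.016344403679168982
collar L/R 0.022 0.020677519781664565 -0.01620365863610227
[ 0.0109 -0.003   0.1065]
[-0.0097 -0.0028  0.1025]
mark wrist1 [-0.0014 -0.0158  0.1099]
mark wrist3 [-0.0028 -0.0153  0.1096]
```

Emit:
send_rows(grip=[0.7,0.7,0.7,0.7,0,0,0,0], offset=[[0,0.0015,0],[0,0,0.03],[0,0,0.03],[0,0,0.03],[0,0,0],[0,0,-0.001],[0,0,-0.001],[0,0,0]], rot=[[0,0,0],[0,0,0],[0,0,0],[0,0,0],[0,0,0],[0,0,0],[0,0,0],[0,0,0]], force=25)

```text
clock: 11.8
position: [0.5805, 0.0362, 0.1758]
ee_rot: [-2.731, -0.082, -1.49]
force: [3.6, 1.6, -9.8]
finger_gap: 0.0155
```

```bash
python3 snap.py 7 wrist scene side
python3 - <<'E'
from plan import *
from rig import bot
s=bot.read_state();T=R.from_rotvec(s['ee_rot']);g=s['position']-.019*T.apply([0,0,1]);print('tcp j',w2j(s['position']),'grasp j',w2j(g))
t=1.0;th=np.linspace(0,1.55,13);x=-.058*np.sin(th);z=.127+.058*np.cos(th)
for i in range(12):
    dx,dz=x[i+1]-x[i],z[i+1]-z[i];print(round(th[i+1],2),np.round([dx*np.cos(t)+dz*np.sin(t),0,dx*np.sin(t)-dz*np.cos(t)],4))
d=pickle.load(open('im7.pkl','rb'))
a=d['side']['image'][180:320,250:390];b=d['scene']['image'][190:330,270:410]
cv2.imwrite('pics/c7.png',cv2.resize(np.hstack([a,b]),None,fx=2.8,fy=2.8,interpolation=cv2.INTER_CUBIC))
E
```

```text
11.95 [0.5806 0.0362 0.1759] [-0.1172  0.48    2.3372  2.9034  0.6817 -1.4809] 0.01589821846820222 [ 2.6654  1.1937 -9.0082]
[[ 0.5399  0.0602  0.8396]
 [ 0.0323 -0.9982  0.0508]
 [ 0.8411 -0.0003 -0.5408]]
tcp j [0.0122 0.0012 0.1759] grasp j [-0.0038  0.0013  0.1862]
0.13 [-0.0044  0.     -0.006 ]
0.26 [-0.0052  0.     -0.0054]
0.39 [-0.0058  0.     -0.0047]
0.52 [-0.0064  0.     -0.0039]
0.65 [-0.0068  0.     -0.003 ]
0.78 [-0.0072  0.     -0.0021]
0.9 [-0.0074  0.     -0.0012]
1.03 [-0.0075  0.     -0.0002]
1.16 [-0.0075  0.      0.0007]
1.29 [-0.0073  0.      0.0017]
1.42 [-0.007   0.      0.0026]
1.55 [-0.0066  0.      0.0035]
```

View pics/c7.png

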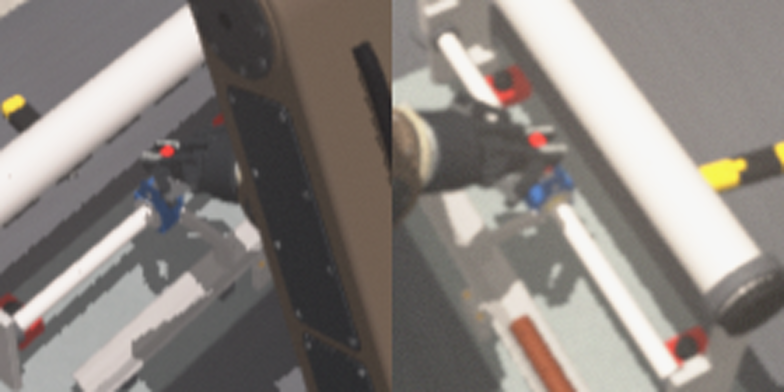

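View pics/wrist7.png

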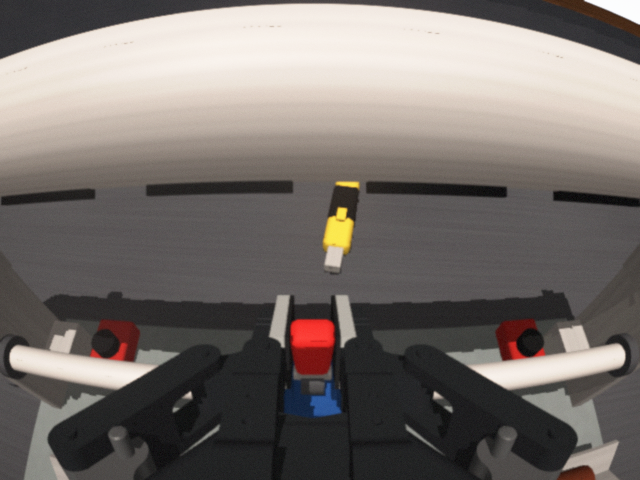

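Emit:
send_rows(grip=[0,0,0,0,0,0,0,0], offset=[[-0.0044,0,-0.005],[-0.0052,0,-0.0054],[-0.0058,0,-0.0047],[-0.0064,0,-0.0039],[-0.0068,0,-0.003],[-0.0072,0,-0.0021],[-0.0074,0,-0.0012],[-0.0075,0,-0.0002]], rot=[[0,0,0],[0,0,0],[0,0,0],[0,0,0],[0,0,0],[0,0,0],[0,0,0],[0,0,0]])

```text
clock: 12.95
position: [0.5334, 0.0332, 0.149]
ee_rot: [-2.726, -0.083, -1.501]
force: [4.7, 3.0, 2.4]
finger_gap: 0.0155
```

Run:
```python
from plan import *
from rig import bot
s=bot.read_state();T=R.from_rotvec(s['ee_rot']);g=w2j(s['position']-.019*T.apply([0,0,1]));print(s['clock'],'grasp j',g,s['force'],s['finger_gap'],'theta',np.arctan2(-g[0],g[2]-.127),np.hypot(g[0],g[2]-.127))
```

```text
12.95 grasp j [-0.0511  0.0012  0.1591] [4.6895 3.0007 2.3989] 0.0155134055761525 theta 1.0097806500321125 0.06037726791470575
```

Emit:
send_rows(grip=[0,0,0,0,0,0,0,0], offset=[[-0.0075,0,0.0007],[-0.0073,0,0.0017],[-0.007,0,0.0028],[-0.0066,0,0.0037],[-0.003,0,0.002],[0,0,0],[0,0,0],[0,0,0]], rot=[[0,0,0],[0,0,0],[0,0,0],[0,0,0],[0,0,0],[0,0,0],[0,0,0],[0,0,0]])

```text
clock: 13.95
position: [0.5242, 0.0328, 0.1148]
ee_rot: [-2.731, -0.082, -1.491]
force: [-4.8, 0.5, 1.9]
finger_gap: 0.0154
```

Run:
```python
from plan import *
from rig import bot
s=bot.read_state();T=R.from_rotvec(s['ee_rot']);g=w2j(s['position']-.019*T.apply([0,0,1]));print(s['clock'],'grasp j',g,s['force'],s['finger_gap'],'theta',np.arctan2(-g[0],g[2]-.127),np.hypot(g[0],g[2]-.127))
```

```text
13.95 grasp j [-0.0603  0.0013  0.1251] [-4.7589  0.5447  1.8505] 0.015382841058302016 theta 1.6030945389363451 0.06034264414457937
```

Emit:
send_rows(grip=[0.7,0.7,0.7,0.7,0.7,0.7,0.7,0.7], offset=[[0,0,0],[0,0,0],[0,0,-0.025],[0.01,0,-0.03],[0.025,0,-0.03],[0.025,0,-0.02],[0,0,0],[0,0,0]], rot=[[0,0,0],[0,0,0],[0,0,0],[0,0,0],[0,0,0],[0,0,0],[0,0,0],[0,0,0]])

```text
clock: 14.95
position: [0.4688, 0.0293, 0.2219]
ee_rot: [-2.73, -0.082, -1.493]
force: [-0.6, 0.3, -1.0]
finger_gap: 0.0597
```

```bash
python3 snap.py 8 wrist; python3 mk.py 8 285 300
```

```text
15.0 [0.4688 0.0294 0.2213] [-0.1972  0.2686  2.5475  2.7973  0.6883 -1.4414] 0.059678156442005775 [-0.5707  0.5327 -0.1278]
[[ 0.5396  0.0601  0.8398]
 [ 0.0319 -0.9982  0.0509]
 [ 0.8413 -0.0007 -0.5406]]
```

View pics/wrist8.png

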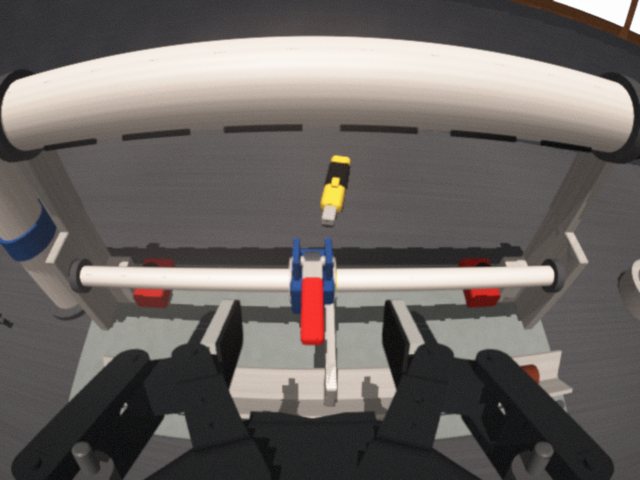

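The lever is folded down toward the robot (312,310) and the mark shows just right of the collar at (337,280). I'll zoom in to check.

```bash
python3 mk.py 8 282 245
python3 - <<'E'
from cyl import *
g=pickle.load(open('im8.pkl','rb'))['wrist']
im=g['image']
for v in (275,278,281):print(im[v,328:345].tolist())
E
```

```text
[[81, 48, 32], [78, 45, 27], [77, 48, 32], [69, 42, 32], [93, 81, 82], [156, 159, 168], [194, 207, 219], [184, 212, 227], [167, 222, 237], [211, 241, 249], [235, 245, 250], [240, 246, 250], [241, 246, 251], [241, 246, 250], [240, 245, 250], [240, 245, 250], [240, 245, 250]]
[[84, 55, 38], [86, 51, 37], [92, 52, 35], [114, 67, 41], [135, 91, 71], [167, 150, 146], [190, 194, 203], [181, 212, 227], [165, 232, 243], [206, 248, 253], [240, 250, 253], [246, 250, 253], [246, 250, 253], [246, 250, 253], [246, 250, 253], [246, 250, 253], [246, 250, 253]]
[[142, 83, 49], [142, 82, 48], [144, 83, 48], [146, 86, 50], [141, 85, 53], [137, 107, 92], [165, 165, 172], [166, 200, 215], [152, 222, 238], [185, 240, 249], [232, 245, 250], [238, 244, 249], [238, 244, 249], [238, 243, 249], [238, 244, 249], [237, 243, 249], [237, 244, 249]]
```

View pics/mk8.png

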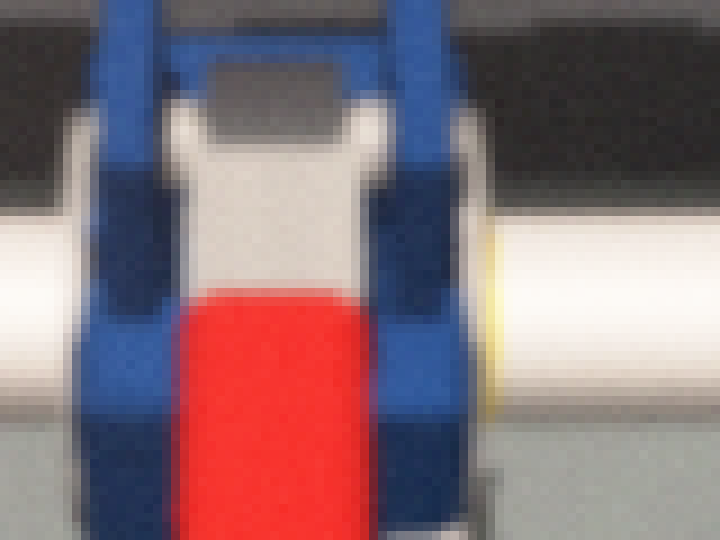

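Run:
```python
from cyl import *
g=pickle.load(open('im8.pkl','rb'))['wrist']
f=hit(g,337.6,278,.010)[1];print('mark far',f,'->centre',f+.002)
for u in (334.8,335.5):
  for r in (.016,.02):print('collar R',u,r,hit(g,u,278,r)[1])
print('collar L',hit(g,282+68/9,270,.02)[1], 'cam j',w2j(g['position']))
```

```text
mark far -0.01972294235110175 ->centre -0.01772294235110175
collar R 334.8 0.016 -0.01700883634315737
collar R 334.8 0.02 -0.016758873579965798
collar R 335.5 0.016 -0.017579449820952806
collar R 335.5 0.02 -0.017321779605828837
collar L 0.019681644042248203 cam j [-0.1805  0.0015  0.3615]
```

Run:
```python
from flip import *
s=bot.read_state();q0=np.array(s['joint_positions']);print(q0)
for t in (.3,.5,.6,.7,.8,.9):
  for y,z in ((-.245,.12),(-.245,.053),(-.152,.053)):
    T=ori(t)
    for nm,qq in (('A',[-.3,.5,2.2,.3,.3,1.0]),('B',[-.3,.5,2.2,2.8,.5,-1.4])):
        q,e=ik(j2w((-.085,y,z)),T,P,qq)
        if e<2e-3:print(t,y,z,nm,q)
```

```text
[-0.1972  0.2686  2.5475  2.7973  0.6883 -1.4414]
0.3 -0.245 0.12 A [-0.6186  0.4676  2.04    0.4542  0.4377  0.496 ]
0.3 -0.245 0.12 B [-0.6186  0.4676  2.04    0.4542  0.4377  0.496 ]
0.3 -0.245 0.053 A [-0.6186  0.5926  2.0844  0.6957  0.2944  0.2383]
0.3 -0.245 0.053 B [-0.6186  0.5926  2.0844  0.6957  0.2944  0.2383]
0.3 -0.152 0.053 A [-0.4481  0.5643  2.1819  0.8377  0.1954  0.2518]
0.3 -0.152 0.053 B [-0.4481  0.5643  2.1819  0.8377  0.1954  0.2518]
0.5 -0.245 0.12 A [-0.6868  0.4665  2.1484  1.172   0.362  -0.2608]
0.5 -0.245 0.12 B [-0.6868  0.4665  2.1484  1.172   0.362  -0.2608]
0.5 -0.245 0.053 A [-0.6868  0.6085  2.1894  1.6775  0.3344 -0.7971]
0.5 -0.245 0.053 B [-0.6868  0.6085  2.1894  1.6775  0.3344 -0.7971]
0.5 -0.152 0.053 A [-0.5072  0.5877  2.2969  2.1462  0.3131 -1.11  ]
0.5 -0.152 0.053 B [-0.5072  0.5877  2.2969  2.1462  0.3131 -1.11  ]
0.6 -0.245 0.12 A [-0.7225  0.479   2.2002  1.5444  0.4105 -0.6603]
0.6 -0.245 0.12 B [-0.7225  0.479   2.2002  1.5444  0.4105 -0.6603]
0.6 -0.245 0.053 A [-0.7225  0.6306  2.238   1.9572  0.4452 -1.1127]
0.6 -0.245 0.053 B [-
[... 721 characters left out ...]
312 -1.1672]
0.8 -0.245 0.053 A [-0.7943  0.7056  2.3233  2.1931  0.7301 -1.4431]
0.8 -0.245 0.053 B [-0.7943  0.7056  2.3233  2.1931  0.7301 -1.4431]
0.8 -0.152 0.053 A [-0.6055  0.7149  2.45    2.4877  0.8184 -1.5905]
0.8 -0.152 0.053 B [-0.6055  0.7149  2.45    2.4877  0.8184 -1.5905]
0.9 -0.245 0.12 A [-0.8287  0.578   2.3373  2.0807  0.7723 -1.3181]
0.9 -0.245 0.12 B [-0.8287  0.578   2.3373  2.0807  0.7723 -1.3181]
0.9 -0.245 0.053 A [-0.8287  0.7582  2.358   2.2349  0.8842 -1.5453]
0.9 -0.245 0.053 B [-0.8287  0.7582  2.358   2.2349  0.8842 -1.5453]
0.9 -0.152 0.053 A [-0.6385  0.7841  2.4916  2.5005  1.0052 -1.6731]
0.9 -0.152 0.053 B [-0.6385  0.7841  2.4916  2.5005  1.0052 -1.6731]
```

Run:
```python
from flip import *
s=bot.read_state();q0=np.array(s['joint_positions'])
qa,e=ik(j2w((-.10,-.13,.19)),ori(.9),P,[-.5,.4,2.4,2.5,.7,-1.3]);print(qa,e)
qb,e=ik(j2w((-.085,-.245,.10)),ori(.7),P,qa);print(qb,e)
rowsq([q0+(qa-q0)*k/6 for k in range(1,7)],q0)
rowsq([qa+(qb-qa)*k/6 for k in range(1,7)],qa)
```

```text
[-0.614   0.3404  2.4601  2.2148  0.6597 -1.2224] 1.4412221416293391e-11
[-0.7586  0.5484  2.2621  1.9107  0.5235 -1.0749] 1.177312584444215e-10
[-0.0006, 0.0198, 0.0067] [0.001, -0.011, -0.001] | 0.021 0.011 j [-0.095 -0.018  0.218] tz [ 0.83  0.05 -0.55] q [-0.27  0.28  2.53  2.7   0.68 -1.4 ] pd 0.143 0.244
[-0.002, 0.0208, 0.0053] [0.001, -0.013, -0.001] | 0.022 0.014 j [-0.091 -0.039  0.213] tz [ 0.83  0.05 -0.56] q [-0.34  0.29  2.52  2.6   0.68 -1.37] pd 0.141 0.24
[-0.0036, 0.0218, 0.0039] [0.0, -0.016, -0.001] | 0.022 0.016 j [-0.09  -0.061  0.208] tz [ 0.82  0.05 -0.57] q [-0.41  0.3   2.5   2.51  0.67 -1.33] pd 0.142 0.237
[-0.0052, 0.0225, 0.0024] [-0.0, -0.018, -0.0] | 0.023 0.018 j [-0.091 -0.083  0.203] tz [ 0.81  0.05 -0.59] q [-0.48  0.32  2.49  2.41  0.67 -1.3 ] pd 0.145 0.237
[-0.0068, 0.0232, 0.0009] [-0.001, -0.02, 0.001] | 0.024 0.02 j [-0.094 -0.106  0.196] tz [ 0.8   0.05 -0.6 ] q [-0.54  0.33  2.47  2.31  0.66 -1.26] pd 0.151 0.238
[-0.0085, 0.0236, -0.0005] [-0.001, -0.022, 0.001] | 0.025 0.022 j [-0.1  -0.13  0.19] tz [ 0.78  0.05 -0.62] q [-0.61  0.34  2.4
[... 322 characters left out ...]
  2.39  2.11  0.61 -1.17] pd 0.165 0.227
[-0.0089, 0.019, 0.0122] [0.001, -0.033, 0.0] | 0.024 0.033 j [-0.087 -0.185  0.147] tz [ 0.72  0.05 -0.7 ] q [-0.69  0.44  2.36  2.06  0.59 -1.15] pd 0.172 0.222
[-0.0096, 0.0196, 0.0119] [-0.001, -0.033, 0.0] | 0.025 0.033 j [-0.085 -0.204  0.132] tz [ 0.69  0.05 -0.72] q [-0.71  0.48  2.33  2.01  0.57 -1.12] pd 0.181 0.219
[-0.0103, 0.0201, 0.0117] [-0.002, -0.033, -0.0] | 0.025 0.033 j [-0.085 -0.224  0.116] tz [ 0.67  0.04 -0.74] q [-0.73  0.51  2.3   1.96  0.55 -1.1 ] pd 0.192 0.217
[-0.0111, 0.0205, 0.0116] [-0.003, -0.033, -0.0] | 0.026 0.033 j [-0.085 -0.245  0.1  ] tz [ 0.64  0.04 -0.76] q [-0.76  0.55  2.26  1.91  0.52 -1.07] pd 0.204 0.218
```

Emit:
send_rows(grip=[0.7,0.7,0.7,0.7,0.7,0.7,0.7,0.7], offset=[[-0.0006,0.02,0.0067],[-0.002,0.021,0.0053],[-0.0036,0.022,0.0039],[-0.0052,0.0225,0.0024],[-0.0068,0.023,0.0009],[-0.0085,0.0235,-0.0005],[0,0,0],[0,0,0]], rot=[[0.001,-0.011,0],[0.001,-0.013,0],[0,-0.016,0],[0,-0.018,0],[0,-0.02,0],[-0.001,-0.022,0],[0,0,0],[0,0,0]])

```text
clock: 16.0
position: [0.4767, -0.1019, 0.189]
ee_rot: [-2.802, -0.084, -1.353]
force: [-0.6, 0.0, -0.2]
finger_gap: 0.0599
```

```bash
python3 snap.py 9 wrist
```

```text
16.05 [ 0.4768 -0.1016  0.1893] [-0.6123  0.3406  2.4608  2.2163  0.66   -1.221 ] 0.059649630734419395 [-0.5153 -0.381  -0.0251]
[[ 0.6205  0.0615  0.7817]
 [ 0.0366 -0.9981  0.0495]
 [ 0.7833 -0.002  -0.6216]]
```

View pics/wrist9.png

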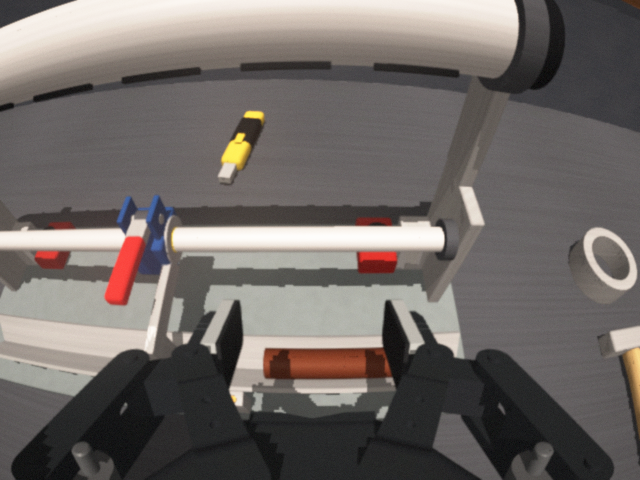

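```bash
python3 mk.py 9 130 210
python3 - <<'E'
from cyl import *
g=pickle.load(open('im9.pkl','rb'))['wrist'];im=g['image']
for v in (236,240):print([tuple(x) for x in im[v,163:182].tolist()])
m=cv2.inRange(cv2.cvtColor(im,cv2.COLOR_BGR2HSV),(0,90,30),(12,255,200))[330:390,240:440]
ys,xs=np.nonzero(m);print('bar px',xs.min()+240,xs.max()+240,ys.mean()+330)
for u in (xs.min()+240,):print('bar +y end',hit(g,u,360,.0125,.051,-.085))
E
```

```text
[(142, 115, 109), (182, 180, 188), (201, 206, 218), (174, 183, 196), (122, 129, 140), (91, 98, 108), (87, 93, 107), (83, 106, 124), (80, 154, 184), (138, 226, 243), (223, 246, 252), (244, 250, 253), (246, 250, 253), (247, 251, 253), (247, 251, 253), (247, 251, 253), (247, 250, 253), (247, 251, 253), (247, 251, 253)]
[(134, 97, 83), (147, 133, 133), (173, 174, 184), (155, 163, 174), (112, 117, 128), (89, 95, 106), (84, 95, 105), (79, 109, 127), (88, 161, 191), (150, 227, 242), (217, 243, 250), (237, 246, 251), (240, 246, 251), (241, 246, 251), (242, 246, 251), (241, 246, 251), (241, 246, 251), (242, 247, 251), (241, 246, 251)]
bar px 263 392 363.35331905781584
bar +y end [-0.0841 -0.0922  0.0635]
```

View pics/mk9.png

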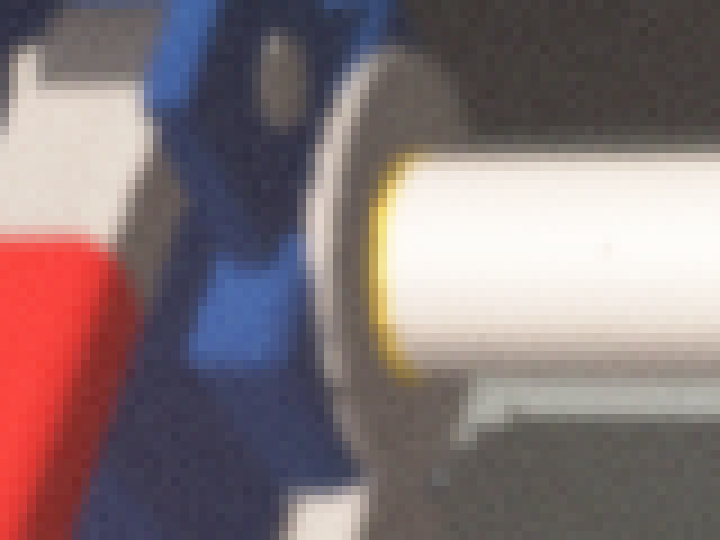

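Run:
```python
from cyl import *
g=pickle.load(open('im9.pkl','rb'))['wrist']
for u in (170,170.5,171,172,172.5,173):print(u,hit(g,u,237,.01))
print(w2j(g['position']))
```

```text
170 [-0.0022 -0.0173  0.1098]
170.5 [-0.0022 -0.0177  0.1098]
171 [-0.0022 -0.0181  0.1098]
172 [-0.0022 -0.019   0.1098]
172.5 [-0.0022 -0.0195  0.1098]
173 [-0.0022 -0.0199  0.1098]
[-0.1662 -0.1304  0.3361]
```

The mark is still partly visible: about 1.2 mm of its 4 mm line shows past the collar end. So the collar end lies within the painted line, about 0.8 mm from its middle, and I'll accept that. Next is the position behind the bar (its +y end is at jig y ≈ -0.092, so its far end is at ≈ -0.212).

Emit:
send_rows(grip=[0,0,0,0,0,0,0,0], offset=[[-0.0075,0.0176,0.0129],[-0.0082,0.0184,0.0125],[-0.0089,0.019,0.0122],[-0.0096,0.0196,0.0119],[-0.0103,0.0201,0.0117],[-0.0111,0.0205,0.0116],[0,0,0],[0,0,0]], rot=[[0.003,-0.033,0],[0.002,-0.033,0],[0.001,-0.033,0],[-0.001,-0.033,0],[-0.002,-0.033,0],[-0.003,-0.033,0],[0,0,0],[0,0,0]])

```text
clock: 17.05
position: [0.499, -0.2148, 0.0999]
ee_rot: [-2.927, -0.091, -1.074]
force: [0.4, 0.4, 0.0]
finger_gap: 0.0
```

```bash
python3 snap.py 10 wrist scene
python3 - <<'E'
from plan import *
from rig import bot
s=bot.read_state();T=R.from_rotvec(s['ee_rot']);p=s['position'];print(w2j(p))
t=j2w((-.085,-.245,.053));d=T.inv().apply(t-p);print(d,d/3, (T.inv()*ori(.7)).as_rotvec())
print('jy in tool',T.inv().apply(JY))
E
```

```text
17.15 [ 0.4991 -0.215   0.1001] [-0.7574  0.5478  2.2643  1.9167  0.5269 -1.08  ] -4.236845666103685e-05 [-0.7054  0.0767  0.704 ]
[[ 0.7613  0.0624  0.6454]
 [ 0.0473 -0.998   0.0408]
 [ 0.6467 -0.0005 -0.7627]]
[-0.0847 -0.2445  0.1001]
[-0.0307  0.0006  0.0358] [-0.0102  0.0002  0.0119] [-0.0007 -0.0033  0.0001]
jy in tool [ 0.0001 -1.      0.0007]
```

View pics/wrist10.png

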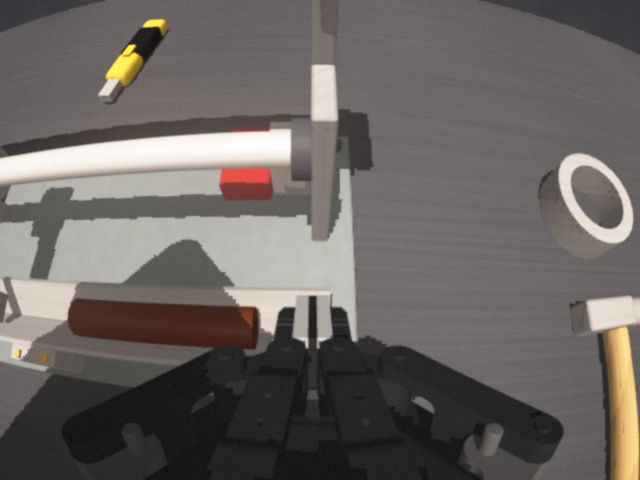

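View pics/scene10.png

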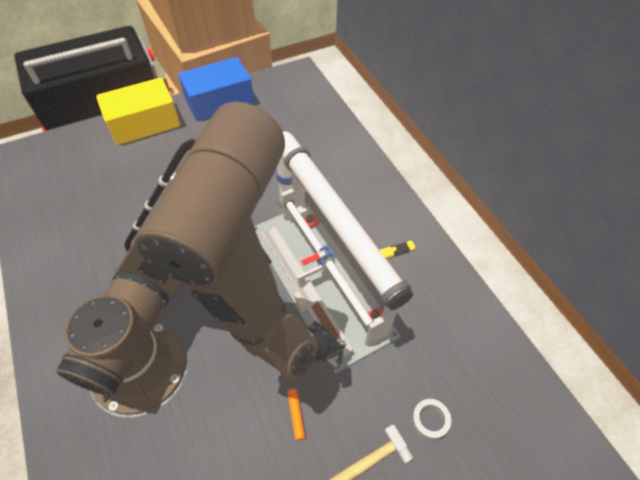

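Emit:
send_rows(grip=[0,0,0,0,0,0,0,0], offset=[[-0.01,0,0.012],[-0.01,0,0.012],[-0.01,0,0.0115],[0,0,0],[0,-0.01,0],[0,-0.01,0],[0,-0.01,0],[0,-0.01,0]], rot=[[0,0,0],[0,0,0],[0,0,0],[0,0,0],[0,0,0],[0,0,0],[0,0,0],[0,0,0]], force=60)

```text
clock: 18.15
position: [0.497, -0.176, 0.0538]
ee_rot: [-2.929, -0.089, -1.075]
force: [-0.6, -6.2, 2.3]
finger_gap: 0.0004
```

```bash
python3 snap.py 11 wrist;python3 - <<'E'
from plan import *
from rig import bot
s=bot.read_state();print(w2j(s['position']))
E
```

```text
18.2 [ 0.4967 -0.1748  0.0537] [-0.6827  0.6572  2.3418  2.2619  0.6048 -1.4006] -0.00018859644523593194 [ 1.5855 -3.3254  1.2552]
[[ 0.7613  0.0615  0.6455]
 [ 0.0469 -0.9981  0.0398]
 [ 0.6467  0.     -0.7627]]
[-0.0847 -0.2042  0.0537]
```

View pics/wrist11.png

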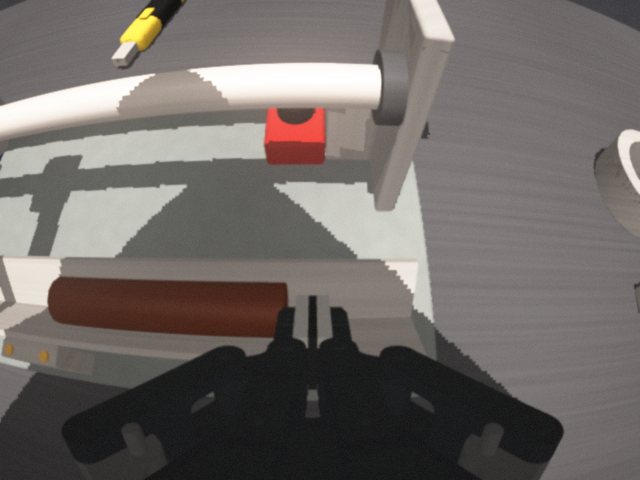

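Run:
```python
from cyl import *
g=pickle.load(open('im11.pkl','rb'))['wrist']
print(hit(g,288,308,.0125,.051,-.085),hit(g,49,298,.0125,.051,-.085))
```

```text
[-0.085  -0.1954  0.0635] [-0.0852 -0.0763  0.0635]
```

Emit:
send_rows(grip=[0,0,0,0,0,0,0,0], offset=[[0,-0.008,0],[0,-0.008,0],[0,-0.008,0],[0,-0.008,0],[0,-0.008,0],[0,-0.006,0],[0,-0.004,0],[0,-0.002,0]], rot=[[0,0,0],[0,0,0],[0,0,0],[0,0,0],[0,0,0],[0,0,0],[0,0,0],[0,0,0]])

```text
clock: 19.2
position: [0.4938, -0.1244, 0.0536]
ee_rot: [-2.929, -0.089, -1.075]
force: [-0.5, -5.8, 3.1]
finger_gap: 0.0
```

```bash
python3 snap.py 12 wrist;python3 - <<'E'
from cyl import *
from rig import bot
s=bot.read_state();print(w2j(s['position']),s['force'])
E
```

```text
19.25 [ 0.4937 -0.1242  0.0536] [-0.574   0.6569  2.4026  2.443   0.639  -1.4894] 0.0001904356800066251 [-0.83   -4.1652  1.8184]
[[ 0.7611  0.0607  0.6458]
 [ 0.0464 -0.9982  0.0392]
 [ 0.647   0.0001 -0.7625]]
[-0.0844 -0.1535  0.0536] [-0.83   -4.1652  1.8184]
```

View pics/wrist12.png

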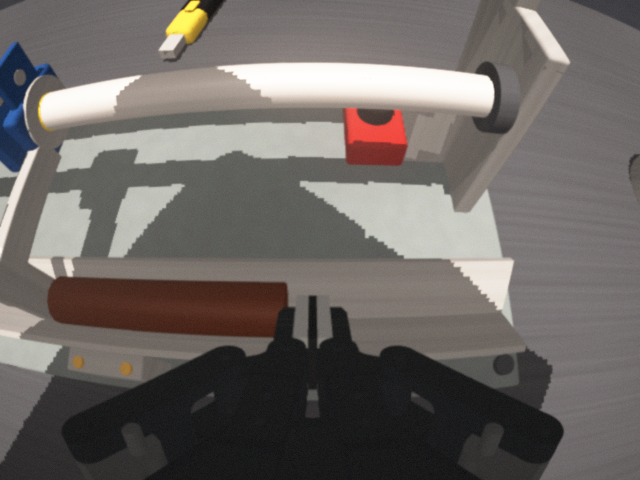

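Emit:
send_rows(grip=[0,0,0,0,0,0,0,0], offset=[[0,-0.002,0],[0,-0.002,0],[0,-0.001,0],[0,-0.001,0],[0,-0.0005,0],[0,-0.0005,0],[0,0,0],[0,0,0]], rot=[[0,0,0],[0,0,0],[0,0,0],[0,0,0],[0,0,0],[0,0,0],[0,0,0],[0,0,0]])

```text
clock: 20.25
position: [0.4935, -0.1183, 0.0537]
ee_rot: [-2.929, -0.086, -1.076]
force: [-1.9, -10.8, 2.0]
finger_gap: 0.0002
```

```bash
python3 snap.py 13 wrist;python3 - <<'E'
from cyl import *
from rig import bot
s=bot.read_state();print(w2j(s['position']),s['force'])
g=pickle.load(open('im13.pkl','rb'))['wrist'];cv2.imwrite('pics/w13c.png',cv2.resize(g['image'][50:350,0:200],None,fx=2,fy=2,interpolation=cv2.INTER_CUBIC))
E
```

```text
20.3 [ 0.4935 -0.1183  0.0537] [-0.5591  0.6571  2.4091  2.4674  0.6434 -1.4989] -4.175388016176982e-07 [ -2.309  -10.4395   1.7733]
[[ 0.7611  0.0588  0.6459]
 [ 0.0451 -0.9983  0.0376]
 [ 0.647   0.0005 -0.7625]]
[-0.0843 -0.1475  0.0537] [ -2.309  -10.4395   1.7733]
```

View pics/w13c.png

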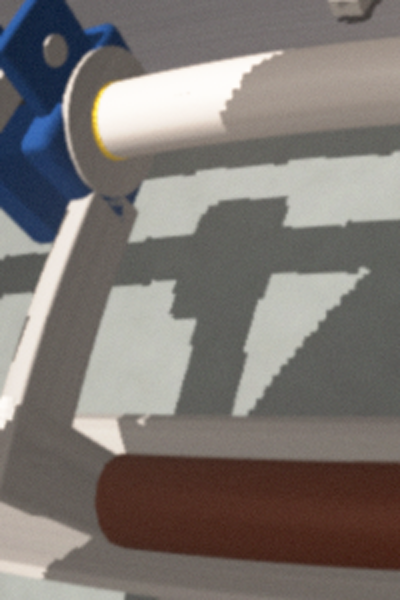

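Emit:
send_rows(grip=[0,0,0,0,0,0,0,0], offset=[[0,-0.0005,0],[0,-0.0005,0],[0,0,0],[0,0,0],[0,0,0],[0,0,0],[0,0,0],[0,0,0]], rot=[[0,0,0],[0,0,0],[0,0,0],[0,0,0],[0,0,0],[0,0,0],[0,0,0],[0,0,0]])

```text
clock: 21.3
position: [0.4935, -0.1175, 0.0537]
ee_rot: [-2.93, -0.086, -1.076]
force: [-2.4, -12.8, 2.5]
finger_gap: 0.0003
```

```bash
python3 snap.py 14 wrist scene side;python3 - <<'E'
from cyl import *
from rig import bot
s=bot.read_state();print(w2j(s['position']),s['force'])
d=pickle.load(open('im14.pkl','rb'));g=d['wrist']
a=cv2.resize(g['image'][50:350,0:200],(400,600),interpolation=cv2.INTER_CUBIC)
b=cv2.resize(d['scene']['image'][210:360,270:370],(400,600),interpolation=cv2.INTER_CUBIC)
cv2.imwrite('pics/w14c.png',np.hstack([a,b]))
E
```

```text
21.45 [ 0.4935 -0.1176  0.0537] [-0.557   0.6571  2.4099  2.4713  0.644  -1.5002] 7.208462740386491e-05 [ -1.4846 -13.6192   2.4407]
[[ 0.7611  0.0581  0.646 ]
 [ 0.0447 -0.9983  0.0371]
 [ 0.647   0.0006 -0.7625]]
[-0.0843 -0.1468  0.0537] [ -1.4846 -13.6192   2.4407]
```

View pics/w14c.png

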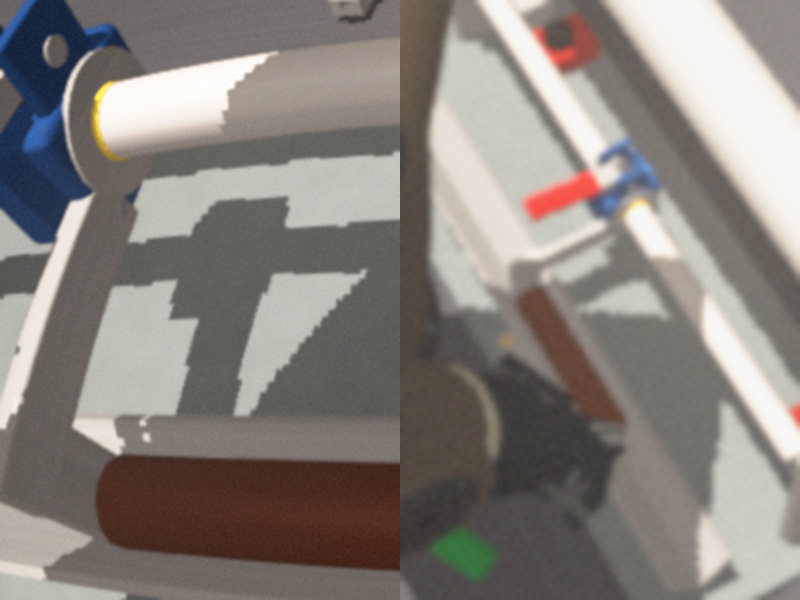

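Force rose from the 4–6 N of sliding to 13.6 N for 0.7 mm of travel, so the bar is against the stop. The scene view agrees. Now I'll withdraw.

Emit:
send_rows(grip=[0,0,0,0,0,0,0,0], offset=[[0,0.002,0],[0,0.01,0],[0,0.01,0],[0.01,0.005,-0.015],[0.03,0,-0.035],[0.03,0,-0.035],[0.03,0,-0.035],[0,0,-0.02]], rot=[[0,0,0],[0,0,0],[0,0,0],[0,0,0],[0,0,0],[0,0,0],[0,0,0],[0,0,0]])

```text
clock: 22.45
position: [0.4818, -0.1436, 0.208]
ee_rot: [-2.921, -0.095, -1.078]
force: [0.8, 1.2, 0.1]
finger_gap: -0.0002
```

```bash
python3 snap.py 15 wrist side scene;python3 - <<'E'
from cyl import *
d=pickle.load(open('im15.pkl','rb'))
b=cv2.resize(d['scene']['image'][210:360,270:370],(400,600),interpolation=cv2.INTER_CUBIC)
a=cv2.resize(d['side']['image'][210:360,270:370],(400,600),interpolation=cv2.INTER_CUBIC)
cv2.imwrite('pics/w15c.png',np.hstack([a,b]))
E
```

```text
22.6 [ 0.4815 -0.1435  0.2066] [-0.6449  0.2575  2.2838  1.5109  0.4415 -0.5106] -0.00013984127430677316 [ 0.7489 -0.3559 -0.0262]
[[ 0.7591  0.0654  0.6476]
 [ 0.0463 -0.9978  0.0465]
 [ 0.6493 -0.0054 -0.7605]]
```

View pics/wrist15.png

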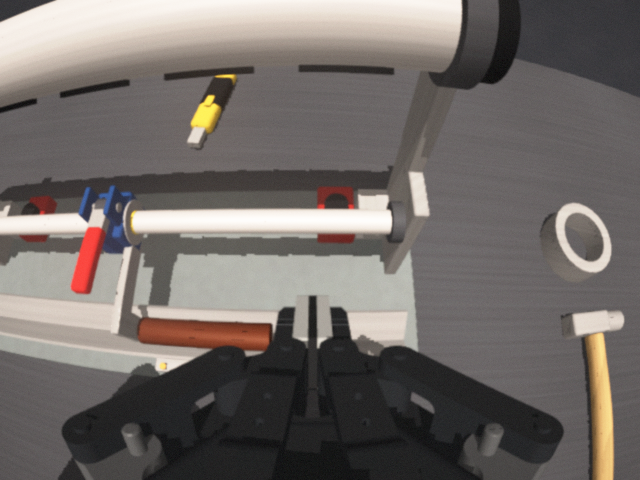

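View pics/w15c.png

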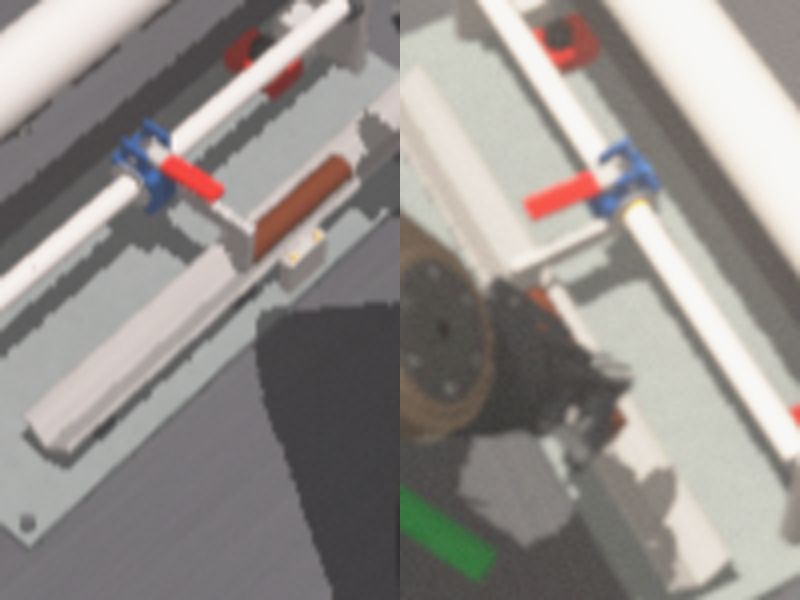

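Run:
```python
from cyl import *
d=pickle.load(open('im15.pkl','rb'));g=d['wrist']
cv2.imwrite('pics/w15z.png',cv2.resize(g['image'][180:360,65:285],(770,630-30),interpolation=cv2.INTER_CUBIC))
im=g['image']
for v in (219,223):print([tuple(x) for x in im[v,122:142].tolist()])
m=cv2.inRange(cv2.cvtColor(im,cv2.COLOR_BGR2HSV),(0,110,30),(12,255,200))[310:355,100:290];ys,xs=np.nonzero(m)
r=ys==331-310
u0,u1=xs[r].min()+100,xs[r].max()+101;print(u0,u1,hit(g,u0-.5,331,.0125,.051,-.085),hit(g,u1-.5,331,.0125,.051,-.085))
for u in (131.5,132,132.5,133,133.5,134,135):print(u,hit(g,u,221,.01)[1])
```

```text
[(121, 102, 99), (172, 170, 175), (186, 192, 205), (141, 148, 162), (95, 102, 112), (83, 89, 99), (87, 94, 103), (84, 99, 113), (70, 122, 146), (84, 179, 212), (157, 231, 247), (229, 244, 251), (242, 248, 252), (244, 248, 252), (244, 249, 252), (245, 249, 253), (244, 249, 252), (245, 249, 252), (245, 249, 252), (244, 249, 252)]
[(142, 111, 102), (174, 169, 175), (181, 187, 199), (143, 150, 162), (99, 104, 115), (85, 90, 99), (86, 91, 101), (84, 101, 114), (70, 128, 153), (91, 183, 219), (172, 234, 248), (231, 244, 251), (240, 246, 251), (240, 246, 251), (241, 246, 251), (242, 247, 251), (240, 245, 250), (241, 247, 251), (242, 246, 251), (241, 246, 251)]
138 272 [-0.0859 -0.0174  0.0635] [-0.0798 -0.1376  0.0624]
131.5 -0.018743923774702437
132 -0.01924272603899882
132.5 -0.019740791473654706
133 -0.02023812364281863
133.5 -0.02073472609345106
134 -0.02123060235544083
135 -0.022220190348461705
```

View pics/w15z.png

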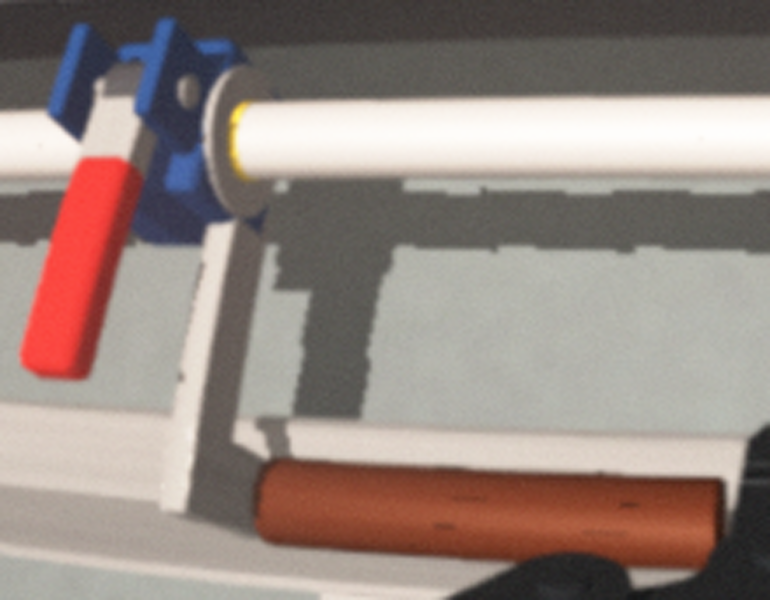

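Run:
```python
from cyl import *
d=pickle.load(open('im15.pkl','rb'));g=d['wrist'];S=d['side']
p,e=two(fray(g,65+57/3.5,180+360/3.333),ray(S,270+220/4,210+186/4));print(w2j(p),e)
def red(im):
    h=cv2.cvtColor(im,cv2.COLOR_BGR2HSV);return (cv2.inRange(h,(0,150,120),(6,255,255))|cv2.inRange(h,(174,150,120),(180,255,255)))>0
a=cent(red(g['image']),(65,215,115,300));b=cent(red(S['image']),(305,240,330,265));p,e=two(fray(g,*a[:2]),ray(S,*b[:2]));print(a,b,w2j(p),e)
```

```text
[-0.0695 -0.0022  0.1379] 0.001196227372724678
(np.float64(87.36716891356066), np.float64(260.06264869151465), 1261) (np.float64(317.74285714285713), np.float64(254.21428571428572), 70) [-0.0446  0.0022  0.1316] 0.0020500032624363577
```

```bash
python3 -c "
from rig import bot
s=bot.read_state();print(s['clock'],s['force'],s['joint_velocities']);print(bot.hand_in())"
```

```text
22.6 [ 0.7488884  -0.35589751 -0.02624212] [ 0.00801707  0.04125059 -0.00042842  0.0367089  -0.00315413 -0.02892606]
the job is handed in; nothing more can be done
None
```

The job is done and handed in at 22.6 s, within the 61 s limit. I slid the collar to the mark by its lever and folded the lever down. I then pushed the rust-brown bar with closed fingers until it met the stop.

**Last checks**
- **Collar:** the end facing the bar lies inside the 4 mm yellow line. It sits about 0.5 mm from the line's middle, on the bar side. Two earlier looks at the locked collar put this at 0.3 to 0.9 mm, so expect an uncertainty of about 0.5 mm.
- **Lever:** its tip is where a lever at about 1.5 rad would be, which is fully down. It stayed there through the bar push and after release.
- **Bar:** its end measures at jig y = -17.4 mm and the stop face at about -17.7 mm, so they touch within measuring error. While pushing, the force rose from 4–6 N (sliding) to about 13 N at contact. The mark's visible width showed no stop movement beyond measuring error.
- **Bench:** I did not touch the clamp, hammer, hub or knife. I did not measure their positions again at the end.
- **Arm:** at hand-in the gripper was clear, with its tip about 0.2 m above the bench.

**What went wrong:** the first approach to the lever stopped at the wrist's joint limits, with joint 4 reading -1.1337 against the listed -1.13. I got round it by flipping the wrist in free space.

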